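# Load the torch tray and ease it off its tight spot

## Task

Draw the middle tray of the blue stacking set fully out and snap every penlight torch on the sideboard into a spring clip of its own in that tray, either way round. The warmth of the stove has warped the tray's runner, so then slide the loaded tray in gently until you feel it come up firmly against the tight spot, without forcing it any further, and back it off a little so that it stands free of the tight spot but still mostly inside the stack. Leave the plant pot, the door handle and the hinge alone.

Things in the scene. Friction and masses are not known exactly. Their poses are not given: they have to be found in the camera images.
- tray (a joint): middle, only sliding tray of the blue three-tier set: 320 mm long, 226 wide, 45 deep, walls and floor 4 mm, underside 66 mm above the sideboard. Value: how far it is drawn out (m), 0 = home, 0.21 = end of travel; about 1.5 N drag. Between 0.05 and 0.10 its runner has a hidden tight spot, elsewhere at every start
- runner (a joint): warped lip of the runner, hidden under the tray: how far the tray squeezes it aside (m), 0 = free. It gives only from the tight spot on, 1 mm per 2 mm of tray travel, and the push needed grows by roughly 2 N per mm of it (4 N at 2 mm, 18 N at 9 mm). 0.002 is firmly met, above 0.009 is forced, 0.011 is jammed
- tray_pull (a point): centre of the tray's chrome bow handle: level straight bar 80 mm long, 10 mm thick, parallel to the tray's front face, its axis 40 mm out from it and 101 mm above the sideboard. Axes: -x the way the tray is drawn out, y along the bar, z up. Fully out, the front of the upper tray is 320 mm behind the bar
- clip0 (a point): spring clip 0 of five in the tray (nearest the handle; 42 mm apart): where the middle of a seated torch lies, 14 mm above the tray's floor, 84 above the sideboard. x along the row, y along the torch, z up. Two pairs of sprung jaws, tops 14 mm higher, grip the barrel 19 to 30 mm either side of the middle; pressed straight down, about 5 to 15 N, it snaps in
- clip1 (a point): spring clip 1 of five in the tray (second from the handle; 42 mm apart): where the middle of a seated torch lies, 14 mm above the tray's floor, 84 above the sideboard. x along the row, y along the torch, z up. Two pairs of sprung jaws, tops 14 mm higher, grip the barrel 19 to 30 mm either side of the middle; pressed straight down, about 5 to 15 N, it snaps in
- clip2 (a point): spring clip 2 of five in the tray (third from the handle; 42 mm apart): where the middle of a seated torch lies, 14 mm above the tray's floor, 84 above the sideboard. x along the row, y along the torch, z up. Two pairs of sprung jaws, tops 14 mm higher, grip the barrel 19 to 30 mm either side of the middle; pressed straight down, about 5 to 15 N, it snaps in
- clip3 (a point): spring clip 3 of five in the tray (fourth from the handle; 42 mm apart): where the middle of a seated torch lies, 14 mm above the tray's floor, 84 above the sideboard. x along the row, y along the torch, z up. Two pairs of sprung jaws, tops 14 mm higher, grip the barrel 19 to 30 mm either side of the middle; pressed straight down, about 5 to 15 N, it snaps in
- clip4 (a point): spring clip 4 of five in the tray (farthest from the handle; 42 mm apart): where the middle of a seated torch lies, 14 mm above the tray's floor, 84 above the sideboard. x along the row, y along the torch, z up. Two pairs of sprung jaws, tops 14 mm higher, grip the barrel 19 to 30 mm either side of the middle; pressed straight down, about 5 to 15 N, it snaps in
- torch0_mid (a point): middle of a slim aluminium penlight torch's barrel, on its axis (10 mm above what it lies on): barrel 14 mm thick and 80 mm long, then a hexagonal head 24 mm long at the +x end and a hexagonal tail cap 14 mm long at the -x end, both 20 mm across flats so that it does not roll; 118 mm long in all, about 60 g, small rubber press switch near the head. Axis x runs along the torch. None if absent
- torch1_mid (a point): middle of a slim aluminium penlight torch's barrel, on its axis (10 mm above what it lies on): barrel 14 mm thick and 80 mm long, then a hexagonal head 24 mm long at the +x end and a hexagonal tail cap 14 mm long at the -x end, both 20 mm across flats so that it does not roll; 118 mm long in all, about 60 g, small rubber press switch near the head. Axis x runs along the torch. None if absent
- torch2_mid (a point): middle of a slim aluminium penlight torch's barrel, on its axis (10 mm above what it lies on): barrel 14 mm thick and 80 mm long, then a hexagonal head 24 mm long at the +x end and a hexagonal tail cap 14 mm long at the -x end, both 20 mm across flats so that it does not roll; 118 mm long in all, about 60 g, small rubber press switch near the head. Axis x runs along the torch. None if absent
- torch3_mid (a point): middle of a slim aluminium penlight torch's barrel, on its axis (10 mm above what it lies on): barrel 14 mm thick and 80 mm long, then a hexagonal head 24 mm long at the +x end and a hexagonal tail cap 14 mm long at the -x end, both 20 mm across flats so that it does not roll; 118 mm long in all, about 60 g, small rubber press switch near the head. Axis x runs along the torch. None if absent
- torch4_mid (a point): middle of a slim aluminium penlight torch's barrel, on its axis (10 mm above what it lies on): barrel 14 mm thick and 80 mm long, then a hexagonal head 24 mm long at the +x end and a hexagonal tail cap 14 mm long at the -x end, both 20 mm across flats so that it does not roll; 118 mm long in all, about 60 g, small rubber press switch near the head. Axis x runs along the torch. None if absent
- stack: the fixed blue stacking set as a whole, 250 mm wide, 330 mm deep, upper tray set back 75 mm, 175 mm high; origin at the centre of its foot, -x axis to its front, where the middle tray comes out
- pot: white ceramic plant pot on a saucer with a plant, 110 mm wide and 90 mm high, origin at the centre of its foot; leave alone
- door_handle: chrome lever door handle lying on its rose, 125 mm long, origin under the rose; leave alone
- hinge: brushed steel butt hinge, 78 x 80 mm, 11 mm thick, origin at its centre; leave alone
There are look-alikes about, which are no part of the job. Leave any green or red look-alike of the part that bears torch1_mid alone. What is shaped like the part that bears torch2_mid but orange or purple is not meant.

How it is judged:
On the way, in this order (a step that is already met when the one before it is completed fails the run):
1. the middle tray is drawn fully out (to within 15 mm of the end of its travel) (value of joint tray above 0.195 m), for 0.2 s.
2. every torch present is snapped into a clip (((x of torch0_mid in the frame of clip0 between -0.004 and 0.004 m and y of torch0_mid in the frame of clip0 between -0.012 and 0.012 m and z of torch0_mid in the frame of clip0 between -0.003 and 0.003 m) or (x of torch0_mid in the frame of clip1 between -0.004 and 0.004 m and y of torch0_mid in the frame of clip1 between -0.012 and 0.012 m and z of torch0_mid in the frame of clip1 between -0.003 and 0.003 m) or (x of torch0_mid in the frame of clip2 between -0.004 and 0.004 m and y of torch0_mid in the frame of clip2 between -0.012 and 0.012 m and z of torch0_mid in the frame of clip2 between -0.003 and 0.003 m) or (x of torch0_mid in the frame of clip3 between -0.004 and 0.004 m and y of torch0_mid in the frame of clip3 between -0.012 and 0.012 m and z of torch0_mid in the frame of clip3 between -0.003 and 0.003 m) or (x of torch0_mid in the frame of clip4 between -0.004 and 0.004 m and y of torch0_mid in the frame of clip4 between -0.012 and 0.012 m and z of torch0_mid in the frame of clip4 between -0.003 and 0.003 m)) and angle between the x axis of each of torch0_mid, torch1_mid, torch2_mid, torch3_mid, torch4_mid and the y axis of clip0, either way round below 0.1 rad and ((x of torch1_mid in the frame of clip0 between -0.004 and 0.004 m and y of torch1_mid in the frame of clip0 between -0.012 and 0.012 m and z of torch1_mid in the frame of clip0 between -0.003 and 0.003 m) or (x of torch1_mid in the frame of clip1 between -0.004 and 0.004 m and y of torch1_mid in the frame of clip1 between -0.012 and 0.012 m and z of torch1_mid in the frame of clip1 between -0.003 and 0.003 m) or (x of torch1_mid in the frame of clip2 between -0.004 and 0.004 m and y of torch1_mid in the frame of clip2 between -0.012 and 0.012 m and z of torch1_mid in the frame of clip2 between -0.003 and 0.003 m) or (x of torch1_mid in the frame of clip3 between -0.004 and 0.004 m and y of torch1_mid in the frame of clip3 between -0.012 and 0.012 m and z of torch1_mid in the frame of clip3 between -0.003 and 0.003 m) or (x of torch1_mid in the frame of clip4 between -0.004 and 0.004 m and y of torch1_mid in the frame of clip4 between -0.012 and 0.012 m and z of torch1_mid in the frame of clip4 between -0.003 and 0.003 m)) and ((x of torch2_mid in the frame of clip0 between -0.004 and 0.004 m and y of torch2_mid in the frame of clip0 between -0.012 and 0.012 m and z of torch2_mid in the frame of clip0 between -0.003 and 0.003 m) or (x of torch2_mid in the frame of clip1 between -0.004 and 0.004 m and y of torch2_mid in the frame of clip1 between -0.012 and 0.012 m and z of torch2_mid in the frame of clip1 between -0.003 and 0.003 m) or (x of torch2_mid in the frame of clip2 between -0.004 and 0.004 m and y of torch2_mid in the frame of clip2 between -0.012 and 0.012 m and z of torch2_mid in the frame of clip2 between -0.003 and 0.003 m) or (x of torch2_mid in the frame of clip3 between -0.004 and 0.004 m and y of torch2_mid in the frame of clip3 between -0.012 and 0.012 m and z of torch2_mid in the frame of clip3 between -0.003 and 0.003 m) or (x of torch2_mid in the frame of clip4 between -0.004 and 0.004 m and y of torch2_mid in the frame of clip4 between -0.012 and 0.012 m and z of torch2_mid in the frame of clip4 between -0.003 and 0.003 m)) and ((x of torch3_mid in the frame of clip0 between -0.004 and 0.004 m and y of torch3_mid in the frame of clip0 between -0.012 and 0.012 m and z of torch3_mid in the frame of clip0 between -0.003 and 0.003 m) or (x of torch3_mid in the frame of clip1 between -0.004 and 0.004 m and y of torch3_mid in the frame of clip1 between -0.012 and 0.012 m and z of torch3_mid in the frame of clip1 between -0.003 and 0.003 m) or (x of torch3_mid in the frame of clip2 between -0.004 and 0.004 m and y of torch3_mid in the frame of clip2 between -0.012 and 0.012 m and z of torch3_mid in the frame of clip2 between -0.003 and 0.003 m) or (x of torch3_mid in the frame of clip3 between -0.004 and 0.004 m and y of torch3_mid in the frame of clip3 between -0.012 and 0.012 m and z of torch3_mid in the frame of clip3 between -0.003 and 0.003 m) or (x of torch3_mid in the frame of clip4 between -0.004 and 0.004 m and y of torch3_mid in the frame of clip4 between -0.012 and 0.012 m and z of torch3_mid in the frame of clip4 between -0.003 and 0.003 m)) and ((x of torch4_mid in the frame of clip0 between -0.004 and 0.004 m and y of torch4_mid in the frame of clip0 between -0.012 and 0.012 m and z of torch4_mid in the frame of clip0 between -0.003 and 0.003 m) or (x of torch4_mid in the frame of clip1 between -0.004 and 0.004 m and y of torch4_mid in the frame of clip1 between -0.012 and 0.012 m and z of torch4_mid in the frame of clip1 between -0.003 and 0.003 m) or (x of torch4_mid in the frame of clip2 between -0.004 and 0.004 m and y of torch4_mid in the frame of clip2 between -0.012 and 0.012 m and z of torch4_mid in the frame of clip2 between -0.003 and 0.003 m) or (x of torch4_mid in the frame of clip3 between -0.004 and 0.004 m and y of torch4_mid in the frame of clip3 between -0.012 and 0.012 m and z of torch4_mid in the frame of clip3 between -0.003 and 0.003 m) or (x of torch4_mid in the frame of clip4 between -0.004 and 0.004 m and y of torch4_mid in the frame of clip4 between -0.012 and 0.012 m and z of torch4_mid in the frame of clip4 between -0.003 and 0.003 m))), for 0.2 s.
3. the loaded tray is slid in until it comes up firmly against the tight spot (runner lip squeezed aside by 2 mm or more), all torches still clipped (all of step 2 and value of joint runner above 0.002 m), for 0.1 s.
At the end, for the whole second after the job is handed in: every torch present sits in a clip of its own: its middle within 4 mm of the clip point across the torch, 12 mm along it and 3 mm in height, its axis within 0.1 rad of the clip's; the tray is free of the tight spot (runner lip squeezed by less than 1.5 mm), drawn out less than 140 mm and at rest (all of step 2 and value of joint runner below 0.0015 m and value of joint tray below 0.14 m and velocity of joint tray between -0.01 and 0.01 m/s); the robot touches nothing.
It fails at once if the tray is forced into the tight spot (runner lip squeezed aside by more than 9 mm) (value of joint runner above 0.009 m).
It fails at once if the plant pot is moved by more than 20 mm (distance of pot from where it was at the start of the episode above 0.02 m).
It fails at once if the door handle is moved by more than 20 mm (distance of door_handle from where it was at the start of the episode above 0.02 m).
It fails at once if the hinge is moved by more than 20 mm (distance of hinge from where it was at the start of the episode above 0.02 m).
Of torch0, torch1, torch2, torch3, torch4 only 3 to 5 are there at a start; the rules pass over those that are not, and their reading is None.
At some moment in a run one of torch0, torch1, torch2, torch3, torch4 may be knocked a few centimetres aside while the robot is not near it.
Once in a run the grip may slacken for a moment while it holds something.
It also fails if it takes over 210 s, if anything falls off the work surface, if the arm or the gripper's body presses on something with over 40 N, if the wrist force passes 120 N, or if a joint passes its speed limit or range.

## Robot

A 6-joint arm with a two-finger parallel gripper is mounted at the origin on the work surface. World frame = base frame: x ahead of the robot, y to its left, z up, the work surface at z = 0. Lengths are in m, angles in rad, forces in N, time in s.
With the tool pointing down it reaches from about 0.425 to 0.95 m from the base axis. Payload 3.5 kg.
Tool frame: the origin (TCP) lies on the centre line of the jaws, within the pads' length; the fingertips stand 11 mm ahead of it and the grasp point (between the pads) lies 8 mm behind it; y points along the fingers, x is the direction in which the jaws open and shut, and the axes are right-handed (so a half turn about y gives the same grasp; the last joint's range is limited). The gripper opens to 85 mm and grips with 20 to 120 N. Pads are 22 mm wide; open, the fingers measure 114 mm over their backs; the gripper's body (76 mm by 85 mm) begins 54 mm behind the grasp point. The pads swing forward as they close: fully open they stand 13 mm farther back than shut.
Start: joints at [1.091, 0.286, 1.577, -0, 1.279, -0.15], TCP at [0.219, 0.639, 0.242] pointing down, gripper open.
Joint ranges: [-2.77, 2.77], [-0.9, 2.22], [0.21, 2.48], [-1.53, 4.67], [0.24, 2.81], [-2.84, 2.84]. Speed limits (rad/s): [2.79, 2.79, 3.14, 3.14, 3.14, 3.14].

## Interface

Orientations are given as a unit quaternion [x, y, z, w].
In Python, from plant import get_state, read_camera, sign_off gives the robot as it stands.
- The arm moves only by the shell command python3 -m inch 'ROWS' [FORCE]. ROWS is JSON, a list of rows, each an object of numbers: "ax", "ay", "az": the turn, a rotation vector about the tool's x, y, z in rad; "x", "y", "z": the shift along the tool's x, y, z in mm; "hand": the closure, from -1 (fully open) to 1 (shut). In form: [{"ax": .., "ay": .., "az": .., "x": .., "y": .., "z": .., "hand": ..}, ...]. A call has 1 to 5 rows; each row shifts and turns the commanded pose from where the row before left it, along the tool's axes as they then stand; what a row does not reach is not made up. A row lasts 1/12 s, in which the tool goes at most 41.7 mm and 7.16 degrees, less where a joint would pass 70% of its speed; a pose out of reach is approached as far as the arm can. A call with a gripper value outside its range is refused whole. The fingers move at their own pace and stop on an object; FORCE is the grip in N (left out, the last holds). Time passes only in rows, so rows that do not move let the fingers close. It gives the time, the measured TCP pose, the force and the opening at its end, in the units of the state.
- get_state(): the state, without advancing time (a new reading comes with each control period).
- read_camera(name): name is "side" or "top"; returns a dict with "img" (400x640x3 uint8, red, green, blue), "fov_y" (degrees; the focal length in pixels is half the picture's height over the tangent of half this angle, whatever the lens; pixels are square), "cx", "cy" (the principal point, pixels), "distortion" ([k1, k2, p1, p2, k3] as OpenCV has them; the pictures are not rectified), "T" (4x4, takes a point from camera to world coordinates). Camera axes: x right, y down, z forward; pixel columns grow to the right and rows downward; lengths in m; the calibration is good to about 2 mm. A picture is of the moment at which its call begins. There is no depth.
- sign_off(): hands the job in, once; it reports no verdict.
The state is a dict: "time": time; "qpos": joint angles; "dq": joint speeds; "joint_efforts": joint torques, N m; "eef_pos": TCP position; "tcp_rot": TCP orientation; "contact_force": force on the tool from outside, world axes, zero at the start; "wrist_torque": the same for the moment, N m; "opening": opening from 0.0 (shut) to 1.0 (fully open).
Only numpy, scipy, OpenCV 4.12 (cv2) and the standard library are available. Lean on these libraries where they do the work, as an engineer would, in place of code of your own. Each camera call takes 0.05 s, during which the arm holds its last target. There are 200 camera calls.

## Working session

There is one attempt and no reset: what is moved stays moved. The work goes in short steps, Python scripts to look and compute and a shell command to move; the robot and the scene stay as the last step left them, time stands still between calls to the robot, and variables do not carry over. Pictures are saved under pics/ and viewed, about 12 in all and at most 16, crops included, and the job is handed in when it is done.

```bash
ls; mkdir -p pics
python3 - <<'E'
from plant import *
import cv2,numpy as np
print(get_state())
for n in ("side","top"):
    c=read_camera(n); print(n,c["fov_y"],c["cx"],c["cy"],c["distortion"],np.round(c["T"],4).tolist())
    cv2.imwrite(f"pics/{n}0.png",c["img"][:,:,::-1])
E
```

```text
pics
{'time': 0.0, 'qpos': array([ 1.09102760e+00,  2.87226882e-01,  1.57819101e+00,  1.16569254e-05,
        1.27857300e+00, -1.49992828e-01]), 'dq': array([ 0.00136543, -0.00022355, -0.00080286, -0.00047651,  0.00057218,
       -0.00066558]), 'joint_efforts': array([ 5.04927866e-04, -4.05981231e+01, -2.92624104e+01, -1.49302391e-04,
        5.91028162e-03,  1.15403836e-05]), 'eef_pos': array([0.21825651, 0.63807399, 0.24089873]), 'tcp_rot': array([ 0.57567044,  0.41038866, -0.41190376, -0.57490868]), 'contact_force': array([-0.53576511, -0.43042972, -0.25045973]), 'wrist_torque': array([ 0.01072419, -0.04301008,  0.03683179]), 'opening': 0.998280110312091}
side 57.25257322355082 315.9399972992855 200.2546742034636 [-0.0389757  0.         0.         0.         0.       ] [[-0.9961, -0.0525, 0.0707, 0.4167], [-0.0881, 0.5834, -0.8074, 1.0862], [0.0012, -0.8105, -0.5857, 0.8295], [0.0, 0.0, 0.0, 1.0]]
top 46.44560580307671 322.32706847974936 197.8271300633946 [-0.08741798  0.          0.          0.          0.        ] [[0.0214, -0.9972, 0.0711, 0.4007], [-0.9998, -0.0211, 0.0051, 0.0578], [-0.0036, -0.0712, -0.9975, 1.665], [0.0, 0.0, 0.0, 1.0]]
```

View pics/side0.png

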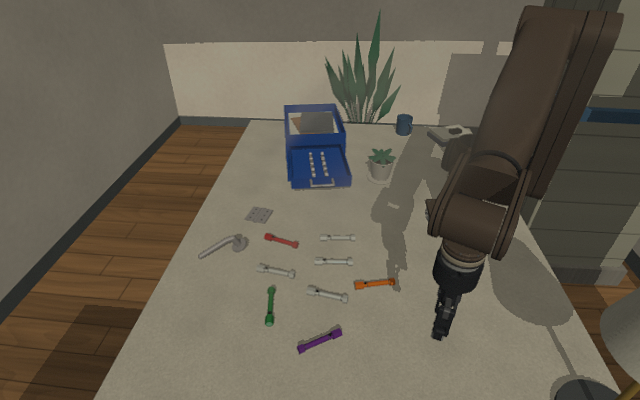

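View pics/top0.png

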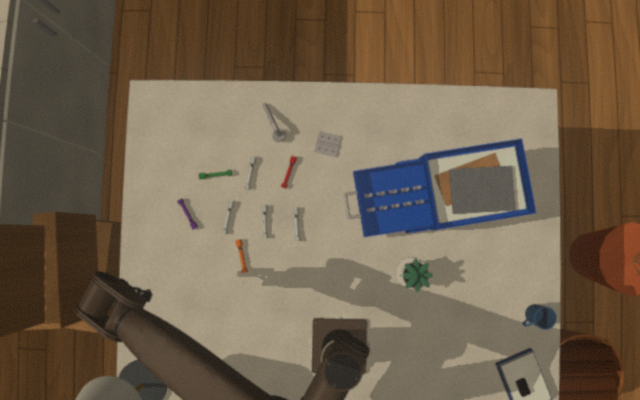

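Candidates, top view. Silver torches: (251,172), (231,217), (267,220), (299,223). Look-alikes: green (217,175), red (289,171), purple (188,214), orange (242,255). The silver ones are the targets; I'll check that in one close crop.

```bash
cat > h.py <<'E'
from plant import *
import cv2,numpy as np
from scipy.spatial.transform import Rotation as R
def cam(n):
    c=read_camera(n); f=200/np.tan(np.radians(c["fov_y"]/2))
    c["K"]=np.array([[f,0,c["cx"]],[0,f,c["cy"]],[0,0,1.]]); c["D"]=np.array(c["distortion"]); return c
def p2w(c,pts,z):
    u=cv2.undistortPoints(np.array(pts,float).reshape(-1,1,2),c["K"],c["D"])[:,0]
    d=np.c_[u,np.ones(len(u))]@c["T"][:3,:3].T; o=c["T"][:3,3]
    return o+d*((z-o[2])/d[:,2])[:,None]
def w2p(c,P):
    Ti=np.linalg.inv(c["T"]); return cv2.projectPoints(np.array(P,float).reshape(-1,3),cv2.Rodrigues(Ti[:3,:3])[0],Ti[:3,3],c["K"],c["D"])[0][:,0]
def crop(c,x0,y0,x1,y1,s,name):
    cv2.imwrite("pics/"+name,cv2.resize(c["img"][y0:y1,x0:x1,::-1],None,fx=s,fy=s,interpolation=cv2.INTER_CUBIC))
def st():
    s=get_state(); r=R.from_quat(s["tcp_rot"]).as_matrix()
    print("t",round(s["time"],2),"p",s["eef_pos"].round(4),"x",r[:,0].round(3),"y",r[:,1].round(3),"z",r[:,2].round(3),"F",s["contact_force"].round(1),"op",round(s["opening"],3)); return s,r
E
python3 - <<'E'
from h import *
c=cam("top"); crop(c,180,130,440,250,3,"t1.png")
d=cam("side"); crop(d,230,90,410,320,2.6,"s1.png")
st()
pts=[(251,172),(231,217),(267,220),(299,223)]
print(p2w(c,pts,.01).round(3)); print(p2w(d,[(276,270),(327,294),(333,261),(337,238)],.01).round(3))
E
```

```text
t 0.2 p [0.2184 0.6383 0.2414] x [ 0.324  0.946 -0.002] y [-0.001 -0.001 -1.   ] z [-0.946  0.324  0.   ] F [ 0.1 -0.1 -0.4] op 0.995
[[0.606 0.324 0.01 ]
 [0.443 0.39  0.01 ]
 [0.436 0.261 0.01 ]
 [0.427 0.147 0.01 ]]
[[0.604 0.326 0.01 ]
 [0.445 0.404 0.01 ]
 [0.434 0.273 0.01 ]
 [0.427 0.165 0.01 ]]
```

View pics/t1.png

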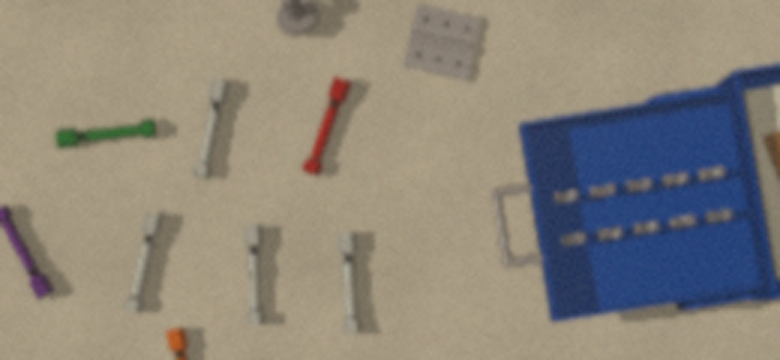

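View pics/s1.png

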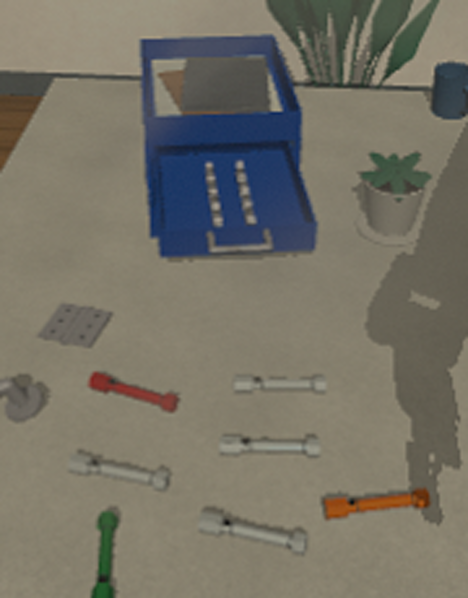

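Both crops show four silver torches with heads up-image (top) and five clip pairs. The tray front edge runs from (354,171) to (364,237), with the bow handle bar at (347,193)–(351,218). Next I'll fit the tray frame and torch poses numerically.

Run:
```python
from h import *
c=cam("top"); d=cam("side")
A=lambda l:[(180+x/3,130+y/3) for x,y in l]
B=lambda l:[(230+x/2.6,90+y/2.6) for x,y in l]
print("bar top",p2w(c,A([(500,190),(512,265)]),.101).round(4).tolist())
print("bar side",p2w(d,B([(210,248),(269,245)]),.101).round(4).tolist())
f=p2w(c,A([(522,124),(553,320)]),.111); print("front top",f.round(4).tolist(),np.linalg.norm(f[0]-f[1]))
g=p2w(d,B([(160,237),(315,226)]),.111); print("front side",g.round(4).tolist(),np.linalg.norm(g[0]-g[1]))
cl=A([(566,197),(601,191),(638,185),(675,178),(711,173),(573,240),(609,235),(646,229),(683,221),(719,215)])
w=p2w(c,cl,.098); print("clips",w.round(4).tolist()); m=(w[:5]+w[5:])/2; e=m[4]-m[0]; print("len",np.linalg.norm(e),"dir",e/np.linalg.norm(e), "mid",m[:,:2].round(4).tolist())
# torches: bright, low saturation
hsv=cv2.cvtColor(c["img"],cv2.COLOR_RGB2HSV)
for (x,y) in [(251,172),(231,217),(267,220),(299,223)]:
    sub=hsv[y-22:y+23,x-14:x+15].astype(int); bg=np.median(sub[:,:,1]); 
    mk=(sub[:,:,1]<bg-15)&(sub[:,:,2]>100); n,l,s,ce=cv2.connectedComponentsWithStats(mk.astype(np.uint8))
    k=1+np.argmax(s[1:,4]); yy,xx=np.where(l==k)
    P=p2w(c,np.c_[xx+x-14,yy+y-22],.014)[:,:2]; (cx,cy),wh,a=cv2.minAreaRect((P*1000).astype(np.float32))
    v=np.linalg.svd(P-P.mean(0),full_matrices=False)[2][0]; v*=np.sign(v[0]); t=(P-P.mean(0))@v
    print((x,y),bg,len(xx),"ctr",P.mean(0).round(4),"minrect",cx,cy,wh,"dir",v.round(3),"ext",t.min().round(3),t.max().round(3))
```

```text
bar top [[0.5292, -0.0158, 0.101], [0.4453, -0.0308, 0.101]]
bar side [[0.5312, -0.0073, 0.101], [0.4503, -0.0222, 0.101]]
front top [[0.603, -0.0387, 0.111], [0.385, -0.0768, 0.111]] 0.2212246154762027
front side [[0.6015, -0.0135, 0.111], [0.3875, -0.0616, 0.111]] 0.2193561032853621
clips [[0.5231, -0.0904, 0.098], [0.5307, -0.1297, 0.098], [0.5384, -0.1714, 0.098], [0.5472, -0.2132, 0.098], [0.5537, -0.254, 0.098], [0.4749, -0.0989, 0.098], [0.4813, -0.1393, 0.098], [0.4889, -0.1809, 0.098], [0.4988, -0.2226, 0.098], [0.5064, -0.2633, 0.098]]
len 0.16692799828022556 dir [ 0.18634762 -0.98248387  0.        ] mid [[0.499, -0.0946], [0.506, -0.1345], [0.5137, -0.1762], [0.523, -0.2179], [0.5301, -0.2586]]
(251, 172) 56.0 74 ctr [0.5857 0.3307] minrect 588.931884765625 330.66998291015625 (14.78165054321289, 83.74402618408203) dir [ 0.988 -0.157] ext -0.039 0.045
(231, 217) 56.0 68 ctr [0.4256 0.4062] minrect 428.3973693847656 406.9563293457031 (14.761630058288574, 79.95654296875) dir [ 0.985 -0.173] ext -0.037 0.043
(267, 220) 56.0 74 ctr [0.4112 0.2697] minrect 415.7391357421875 267.27618408203125 (17.735563278198242, 81.47756958007812) dir [0.998 0.061] ext -0.036 0.046
(299, 223) 56.0 81 ctr [0.4074 0.1567] minrect 407.9185791015625 155.66712951660156 (82.0194320678711, 14.33389949798584) dir [0.995 0.097] ext -0.041 0.041
```

```bash
python3 -m inch '[{"ay":-0.102,"hand":0.2},{"ay":-0.102},{"ay":-0.102},{"ay":-0.102},{"ay":-0.102}]' 40
for i in 1; do python3 -m inch '[{"x":-34.7,"z":-7.5},{"x":-34.7,"z":-7.5},{"x":-34.7,"z":-7.5},{"x":-34.7,"z":-7.5},{"x":-34.7,"z":-7.5}]'; done
python3 -c "from h import *;st()"
```

```text
t 0.3 p [0.2185 0.6385 0.2419] x [ 0.324  0.946 -0.001] y [-0.    -0.001 -1.   ] z [-0.946  0.324  0.   ] F [-0.5 -0.9 -1. ] op 1.002validation failed for argument at $[0]...
validation failed for argument at $[0]...
```

```bash
python3 -m inch '[{"ax":0,"ay":-0.102,"az":0,"x":0,"y":0,"z":0,"hand":0.2},{"ax":0,"ay":-0.102,"az":0,"x":0,"y":0,"z":0,"hand":0.2},{"ax":0,"ay":-0.102,"az":0,"x":0,"y":0,"z":0,"hand":0.2},{"ax":0,"ay":-0.102,"az":0,"x":0,"y":0,"z":0,"hand":0.2},{"ax":0,"ay":-0.102,"az":0,"x":0,"y":0,"z":0,"hand":0.2}]' 40
python3 -m inch '[{"x":-34.7,"z":-7.5,"hand":0.2},{"x":-34.7,"z":-7.5,"hand":0.2}]'
python3 -c "from h import *;st()"
```

```text
time: 0.72
eef_pos: [0.2185, 0.6386, 0.2422]
tcp_rot: [-0.452, -0.544, 0.544, 0.452]
contact_force: [-0.0, -0.4, -0.3]
opening: 0.402
t 0.72 p [0.2185 0.6386 0.2422] x [-0.184  0.983 -0.   ] y [-0. -0. -1.] z [-0.983 -0.184  0.   ] F [-0.  -0.4 -0.3] op 0.402validation failed for argument at $[0]...
```

```bash
python3 -m inch '[{"ax":0,"ay":0,"az":0,"x":-35,"y":0,"z":-7,"hand":0.2},{"ax":0,"ay":0,"az":0,"x":-35,"y":0,"z":-7,"hand":0.2},{"ax":0,"ay":0,"az":0,"x":-35,"y":0,"z":-7,"hand":0.2},{"ax":0,"ay":0,"az":0,"x":-35,"y":0,"z":-7,"hand":0.2},{"ax":0,"ay":0,"az":0,"x":-35,"y":0,"z":-7,"hand":0.2}]' | head -2
python3 -m inch '[{"ax":0,"ay":0,"az":0,"x":-35,"y":0,"z":-7,"hand":0.2},{"ax":0,"ay":0,"az":0,"x":-35,"y":0,"z":-7,"hand":0.2},{"ax":0,"ay":0,"az":0,"x":-35,"y":0,"z":-7,"hand":0.2},{"ax":0,"ay":0,"az":0,"x":-35,"y":0,"z":-7,"hand":0.2},{"ax":0,"ay":0,"az":0,"x":-35,"y":0,"z":-7,"hand":0.2}]' | head -2
python3 -m inch '[{"ax":0,"ay":0,"az":0,"x":-35,"y":0,"z":-7,"hand":0.2},{"ax":0,"ay":0,"az":0,"x":-35,"y":0,"z":-7,"hand":0.2},{"ax":0,"ay":0,"az":0,"x":-35,"y":0,"z":-7,"hand":0.2},{"ax":0,"ay":0,"az":0,"x":-35,"y":0,"z":-7,"hand":0.2},{"ax":0,"ay":0,"az":0,"x":-35,"y":0,"z":-7,"hand":0.2}]' | head -2
python3 -m inch '[{"ax":0,"ay":0,"az":0,"x":-35,"y":0,"z":-7,"hand":0.2},{"ax":0,"ay":0,"az":0,"x":-35,"y":0,"z":-7,"hand":0.2},{"ax":0,"ay":0,"az":0,"x":-35,"y":0,"z":-7,"hand":0.2},{"ax":0,"ay":0,"az":0,"x":-35,"y":0,"z":-7,"hand":0.2},{"ax":0,"ay":0,"az":0,"x":-35,"y":0,"z":-7,"hand":0.2}]' | head -2
cat >> h.py <<'E'
def go(x,y,z,deg):
    s,r=st(); a=np.degrees(np.arctan2(r[1,0],r[0,0])); dd=(deg-a+180)%360-180
    X=np.array([np.cos(np.radians(deg)),np.sin(np.radians(deg)),0]); Y=np.array([0,0,-1]); Z=np.cross(X,Y)
    e=(np.array([x,y,z])-s["eef_pos"])*1000; print("-> ay",round(-np.radians(dd),3),"x %.1f y %.1f z %.1f"%(e@X,e@Y,e@Z))
E
python3 -c "
from h import *
go(.489,-.018,.15,100.3); d=cam('side'); c=cam('top')
crop(d,260,80,420,230,3,'s2.png')
print(w2p(d,get_state()['eef_pos']),w2p(d,[.489,-.018,.101]))"
```

```text
time: 1.13
eef_pos: [0.2846, 0.4712, 0.2422]
time: 1.55
eef_pos: [0.3504, 0.3053, 0.2425]
time: 1.97
eef_pos: [0.4162, 0.1393, 0.2427]
time: 2.38
eef_pos: [0.4821, -0.0268, 0.2426]
t 2.38 p [ 0.4821 -0.0268  0.2426] x [-0.179  0.984 -0.   ] y [ 0.001 -0.    -1.   ] z [-0.984 -0.179 -0.001] F [-0.6  0.2  0.5] op 0.399
-> ay 0.0 x 7.4 y 92.6 z -8.4
[[325.15990673 147.94402641]] [[322.69606081 184.33015049]]
```

View pics/s2.png

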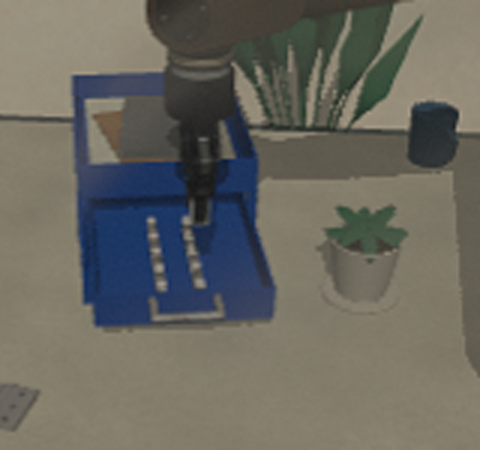

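The bar sits at about (310–334,185) and the predicted centre is (322.7,184.3), which agrees. Descending to grip it.

```bash
python3 -m inch '[{"ax":0,"ay":0,"az":0,"x":4,"y":20,"z":-4,"hand":0.2},{"ax":0,"ay":0,"az":0,"x":4,"y":35,"z":-4,"hand":0.2},{"ax":0,"ay":0,"az":0,"x":0,"y":35,"z":0,"hand":0.2},{"ax":0,"ay":0,"az":0,"x":0,"y":20,"z":0,"hand":0.2},{"ax":0,"ay":0,"az":0,"x":0,"y":10,"z":0,"hand":0.2}]' | head -4
python3 -m inch '[{"ax":0,"ay":0,"az":0,"x":0,"y":10,"z":0,"hand":0.2},{"ax":0,"ay":0,"az":0,"x":0,"y":10,"z":0,"hand":0.2},{"ax":0,"ay":0,"az":0,"x":0,"y":10,"z":0,"hand":0.2},{"ax":0,"ay":0,"az":0,"x":0,"y":0,"z":0,"hand":0.2},{"ax":0,"ay":0,"az":0,"x":0,"y":0,"z":0,"hand":0.2}]' | head -4
python3 -m inch '[{"ax":0,"ay":0,"az":0,"x":0,"y":0,"z":0,"hand":1},{"ax":0,"ay":0,"az":0,"x":0,"y":0,"z":0,"hand":1},{"ax":0,"ay":0,"az":0,"x":0,"y":0,"z":0,"hand":1},{"ax":0,"ay":0,"az":0,"x":0,"y":0,"z":0,"hand":1},{"ax":0,"ay":0,"az":0,"x":0,"y":0,"z":0,"hand":1}]' 40
python3 -m inch '[{"ax":0,"ay":0,"az":0,"x":0,"y":0,"z":0,"hand":1},{"ax":0,"ay":0,"az":0,"x":0,"y":0,"z":0,"hand":1}]' 40
```

```text
time: 2.9
eef_pos: [0.4855, -0.0143, 0.1187]
tcp_rot: [-0.451, -0.542, 0.544, 0.455]
contact_force: [-0.1, 0.3, 0.7]
time: 3.32
eef_pos: [0.4884, -0.0156, 0.0925]
tcp_rot: [0.453, 0.543, -0.543, -0.453]
contact_force: [-0.3, 0.4, 0.2]
time: 3.73
eef_pos: [0.489, -0.0157, 0.0934]
tcp_rot: [0.454, 0.543, -0.543, -0.452]
contact_force: [-0.7, 1.0, 4.6]
opening: 0.101
time: 3.9
eef_pos: [0.4889, -0.0157, 0.0933]
tcp_rot: [0.454, 0.543, -0.543, -0.453]
contact_force: [-0.9, 2.1, 6.8]
opening: 0.106
```

```bash
python3 -m inch '[{"ax":0,"ay":0,"az":0,"x":4,"y":0,"z":0,"hand":1},{"ax":0,"ay":0,"az":0,"x":8,"y":0,"z":0,"hand":1},{"ax":0,"ay":0,"az":0,"x":8,"y":0,"z":0,"hand":1},{"ax":0,"ay":0,"az":0,"x":8,"y":0,"z":0,"hand":1},{"ax":0,"ay":0,"az":0,"x":8,"y":0,"z":0,"hand":1}]'
python3 -m inch '[{"ax":0,"ay":0,"az":0,"x":3,"y":0,"z":0,"hand":1},{"ax":0,"ay":0,"az":0,"x":3,"y":0,"z":0,"hand":1},{"ax":0,"ay":0,"az":0,"x":3,"y":0,"z":0,"hand":1},{"ax":0,"ay":0,"az":0,"x":3,"y":0,"z":0,"hand":1},{"ax":0,"ay":0,"az":0,"x":3,"y":0,"z":0,"hand":1}]'
python3 - <<'E'
from h import *
st(); d=cam("side"); crop(d,260,80,420,230,3,"s3.png")
E
```

```text
time: 4.32
eef_pos: [0.4826, 0.0195, 0.0933]
tcp_rot: [0.454, 0.543, -0.543, -0.452]
contact_force: [-0.8, -2.4, 5.5]
opening: 0.099
time: 4.73
eef_pos: [0.4799, 0.0341, 0.0933]
tcp_rot: [-0.454, -0.543, 0.543, 0.452]
contact_force: [1.1, -13.2, 5.4]
opening: 0.095
t 4.73 p [0.4799 0.0341 0.0933] x [-0.18   0.984 -0.002] y [ 0.002 -0.002 -1.   ] z [-0.984 -0.18  -0.002] F [  1.1 -13.2   5.4] op 0.095
```

View pics/s3.png

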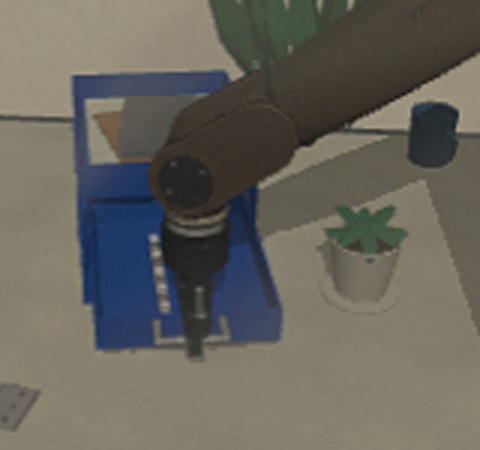

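The tray front has moved out, with the bar now at about (316–337,190), and a 13 N resistance has appeared. I'll pull a little more to confirm it's the end stop.

```bash
python3 -m inch '[{"ax":0,"ay":0,"az":0,"x":3,"y":0,"z":0,"hand":1},{"ax":0,"ay":0,"az":0,"x":0,"y":0,"z":0,"hand":1},{"ax":0,"ay":0,"az":0,"x":0,"y":0,"z":0,"hand":1}]'
python3 -m inch '[{"ax":0,"ay":0,"az":0,"x":3,"y":0,"z":0,"hand":1},{"ax":0,"ay":0,"az":0,"x":0,"y":0,"z":0,"hand":1},{"ax":0,"ay":0,"az":0,"x":0,"y":0,"z":0,"hand":1}]'
python3 - <<'E'
from h import *
c=cam("top"); crop(c,320,130,540,250,3.5,"t2.png")
E
```

```text
time: 5.03
eef_pos: [0.4799, 0.0341, 0.0934]
tcp_rot: [-0.455, -0.542, 0.545, 0.449]
contact_force: [1.0, -13.2, 3.3]
opening: 0.095
time: 5.28
eef_pos: [0.48, 0.0342, 0.0934]
tcp_rot: [-0.456, -0.541, 0.547, 0.447]
contact_force: [1.6, -24.0, 1.6]
opening: 0.101
```

View pics/t2.png

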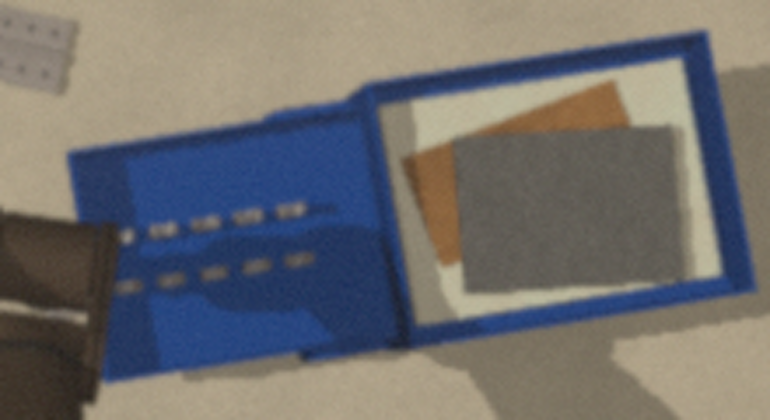

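Run:
```python
from h import *
c=cam("top"); A=lambda l:[(320+x/3.5,130+y/3.5) for x,y in l]
up=p2w(c,A([(378,98),(405,328)]),.175).mean(0); b=np.array([.480,.0342]); u=np.array([-.180,.984])
print("bar-upper",(b-up[:2])@u, up)
w=p2w(c,A([(124,235),(163,230),(205,222),(248,216),(291,209),(129,287),(171,281),(213,273),(256,267),(299,259)]),.098)
m=(w[:5]+w[5:])[:,:2]/2; e=m[4]-m[0]; print(m.round(4).tolist(),np.linalg.norm(e),e/np.linalg.norm(e),"bar-clip0",(b-m[0])@u)
r=p2w(c,A([(372,90),(708,34),(408,345),(752,292)]),.175)[:,:2]
for i,j in ((0,1),(2,3)): print("edge",(r[j]-r[i])/np.linalg.norm(r[j]-r[i]))
s=w[:5]-w[5:]; print("jaw dir",s.mean(0)/np.linalg.norm(s.mean(0)),np.linalg.norm(s.mean(0)))
```

```text
bar-upper 0.32639618587413866 [ 0.53750042 -0.28698507  0.175     ]
[[0.4922, -0.0486], [0.4983, -0.0875], [0.5068, -0.1279], [0.5135, -0.1694], [0.5217, -0.211]] 0.16503651253939325 [ 0.17873293 -0.98389763] bar-clip0 0.08363969561990037
edge [ 0.18927076 -0.98192493]
edge [ 0.1666029  -0.98602407]
jaw dir [0.98768754 0.1564395  0.        ] 0.049700886803387724
```

```bash
python3 -m inch '[{"ax":0,"ay":0,"az":0,"x":-4,"y":0,"z":0,"hand":1},{"ax":0,"ay":0,"az":0,"x":-3,"y":0,"z":0,"hand":1},{"ax":0,"ay":0,"az":0,"x":0,"y":0,"z":0,"hand":0.2},{"ax":0,"ay":0,"az":0,"x":0,"y":0,"z":0,"hand":0.2},{"ax":0,"ay":0,"az":0,"x":0,"y":0,"z":0,"hand":0.2}]'
python3 -m inch '[{"ax":0,"ay":0,"az":0,"x":0,"y":-10,"z":0,"hand":0.2},{"ax":0,"ay":0,"az":0,"x":0,"y":-30,"z":0,"hand":0.2},{"ax":0,"ay":0,"az":0,"x":0,"y":-35,"z":0,"hand":0.2},{"ax":0,"ay":0,"az":0,"x":0,"y":-30,"z":0,"hand":0.2},{"ax":0,"ay":0,"az":0,"x":0,"y":0,"z":0,"hand":0.2}]'
python3 - <<'E'
from h import *
c=cam("top"); d=cam("side")
A=lambda l:[(180+x/3,130+y/3) for x,y in l]
B=lambda l:[(230+x/2.6,90+y/2.6) for x,y in l]
T={"A":([(219,80),(203,176)],[(74,461),(167,481)]),"B":([(155,214),(134,308)],[(202,520),(303,543)]),"C":([(253,228),(259,322)],[(222,443),(317,445)]),"D":([(347,233),(352,330)],[(243,383),(324,383)])}
for k,(a,b) in T.items():
    for n,q in (("top",p2w(c,A(a),.015)),("side",p2w(d,B(b),.01))):
        h,t=q[:,:2]; v=h-t; print(k,n,"len",np.linalg.norm(v).round(3),"mid",(t+v*54/118).round(4),"deg of perp",np.degrees(np.arctan2(v[1],v[0])).round(1)+90)
st()
crop(d,260,80,420,230,4,"s4.png")
E
```

```text
time: 5.8
eef_pos: [0.4785, 0.0339, 0.0916]
tcp_rot: [-0.452, -0.543, 0.543, 0.453]
contact_force: [-0.2, -0.3, -0.2]
opening: 0.401
time: 6.22
eef_pos: [0.4831, 0.0334, 0.2052]
tcp_rot: [0.457, 0.546, -0.541, -0.449]
contact_force: [0.1, -0.1, 0.0]
opening: 0.4
A top len 0.116 mid [0.5983 0.3259] deg of perp 82.5
A side len 0.115 mid [0.5983 0.3317] deg of perp 79.4
B top len 0.114 mid [0.4384 0.4002] deg of perp 79.2
B side len 0.113 mid [0.4402 0.4065] deg of perp 78.9
C top len 0.111 mid [0.4249 0.2658] deg of perp 95.3
C side len 0.114 mid [0.4277 0.2715] deg of perp 93.4
D top len 0.114 mid [0.4195 0.1552] deg of perp 94.4
D side len 0.104 mid [0.4154 0.1604] deg of perp 95.1
t 6.32 p [0.4801 0.0337 0.1994] x [-0.18   0.984 -0.001] y [ 0.004 -0.001 -1.   ] z [-0.984 -0.18  -0.004] F [ 0.3 -0.1 -0.9] op 0.4
```

View pics/s4.png

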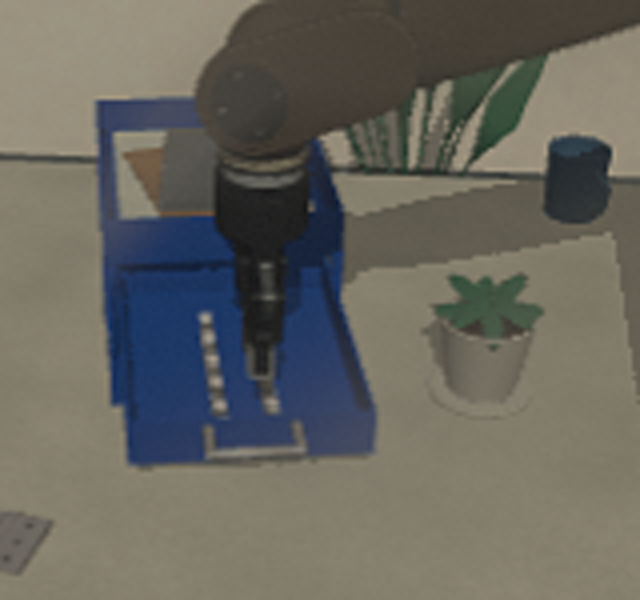

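Clip jaws nearest the handle show at crop (221,410) and (271,407), and the bar at (210–302,452). I'll work out the clip positions from the side view, then head for torch A.

Run:
```python
from h import *
d=cam("side"); B=lambda l:[(260+x/4,80+y/4) for x,y in l]
u=np.array([-.18,.984]); v=np.array([.984,.18])
for n,q in (("bar",p2w(d,B([(210,455),(302,450)]),.101)),("clip0",p2w(d,B([(221,410),(271,407)]),.098)),("L4",p2w(d,B([(205,317)]),.098)),("front",p2w(d,B([(128,430),(374,420)]),.111))):
    m=q.mean(0)[:2]; print(n,m.round(4),"u",(m@u).round(4),"v",(m@v).round(4))
print("tcp bar u",np.array([.48,.0342])@u)
go(.598,.329,.15,81)
```

```text
bar [0.4803 0.0372] u -0.0499 v 0.4793
clip0 [ 0.4947 -0.0368] u -0.1252 v 0.4802
L4 [ 0.5487 -0.2018] u -0.2974 v 0.5036
front [0.4863 0.0093] u -0.0784 v 0.4802
tcp bar u -0.05274719999999999
t 6.37 p [0.479  0.0338 0.1975] x [-0.18   0.984 -0.   ] y [ 0. -0. -1.] z [-0.984 -0.18  -0.   ] F [ 0.8 -0.4  0. ] op 0.402
-> ay 0.338 x 310.2 y 47.5 z -71.4
```

```bash
python3 -m inch '[{"ax":0,"ay":0.113,"az":0,"x":0,"y":0,"z":0,"hand":-0.4},{"ax":0,"ay":0.113,"az":0,"x":0,"y":0,"z":0,"hand":-0.4},{"ax":0,"ay":0.112,"az":0,"x":0,"y":0,"z":0,"hand":-0.4},{"ax":0,"ay":0,"az":0,"x":31,"y":5,"z":-7,"hand":-0.4},{"ax":0,"ay":0,"az":0,"x":31,"y":5,"z":-7,"hand":-0.4}]' | head -2
python3 -m inch '[{"ax":0,"ay":0,"az":0,"x":35,"y":5,"z":-8,"hand":-0.4},{"ax":0,"ay":0,"az":0,"x":35,"y":5,"z":-8,"hand":-0.4},{"ax":0,"ay":0,"az":0,"x":35,"y":5,"z":-8,"hand":-0.4},{"ax":0,"ay":0,"az":0,"x":35,"y":5,"z":-8,"hand":-0.4},{"ax":0,"ay":0,"az":0,"x":35,"y":5,"z":-8,"hand":-0.4}]' | head -2
python3 -m inch '[{"ax":0,"ay":0,"az":0,"x":35,"y":5,"z":-8,"hand":-0.4},{"ax":0,"ay":0,"az":0,"x":35,"y":5,"z":-8,"hand":-0.4},{"ax":0,"ay":0,"az":0,"x":0,"y":0,"z":0,"hand":-0.4},{"ax":0,"ay":0,"az":0,"x":0,"y":0,"z":0,"hand":-0.4}]' | head -2
python3 - <<'E'
from h import *
go(.598,.329,.014,81)
d=cam("side"); crop(d,230,200,370,320,4,"s5.png")
print(w2p(d,[.598,.329,.01]))
E
```

```text
time: 6.78
eef_pos: [0.5019, 0.0924, 0.1854]
time: 7.2
eef_pos: [0.5687, 0.2606, 0.1593]
time: 7.53
eef_pos: [0.5949, 0.3268, 0.1484]
t 7.53 p [0.5949 0.3268 0.1484] x [ 0.154  0.988 -0.003] y [-0.006 -0.002 -1.   ] z [-0.988  0.154  0.005] F [-0.4  0.2 -0.1] op 0.699
-> ay 0.002 x 2.6 y 134.4 z -2.7
[[277.90014696 270.78490617]]
```

View pics/s5.png

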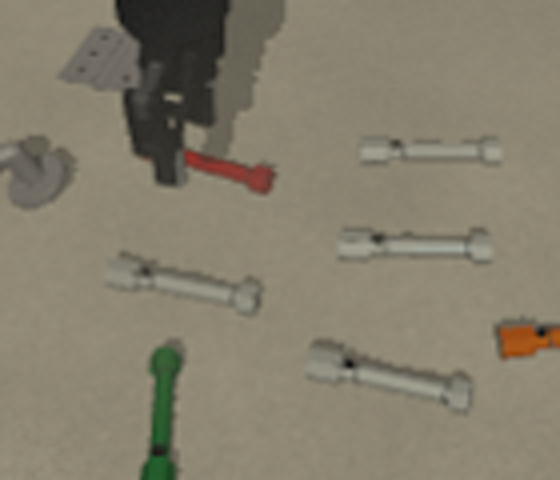

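Torch A lies at crop (108,271)–(260,297). The predicted barrel middle (192,283) falls on it, so I'll descend and grasp.

```bash
python3 -m inch '[{"ax":0,"ay":0,"az":0,"x":2,"y":35,"z":-2,"hand":-0.4},{"ax":0,"ay":0,"az":0,"x":0,"y":35,"z":0,"hand":-0.4},{"ax":0,"ay":0,"az":0,"x":0,"y":30,"z":0,"hand":-0.4},{"ax":0,"ay":0,"az":0,"x":0,"y":20,"z":0,"hand":-0.4},{"ax":0,"ay":0,"az":0,"x":0,"y":10,"z":0,"hand":-0.4}]' | head -2
python3 -m inch '[{"ax":0,"ay":0,"az":0,"x":0,"y":4,"z":0,"hand":-0.4},{"ax":0,"ay":0,"az":0,"x":0,"y":0,"z":0,"hand":0.3},{"ax":0,"ay":0,"az":0,"x":0,"y":0,"z":0,"hand":0.6},{"ax":0,"ay":0,"az":0,"x":0,"y":0,"z":0,"hand":1},{"ax":0,"ay":0,"az":0,"x":0,"y":0,"z":0,"hand":1}]' 60
python3 -m inch '[{"ax":0,"ay":0,"az":0,"x":0,"y":0,"z":0,"hand":1},{"ax":0,"ay":0,"az":0,"x":0,"y":0,"z":0,"hand":1},{"ax":0,"ay":0,"az":0,"x":0,"y":0,"z":0,"hand":1}]' 60
```

```text
time: 8.0
eef_pos: [0.5957, 0.3248, 0.0178]
time: 8.42
eef_pos: [0.6003, 0.3279, 0.0208]
tcp_rot: [0.538, 0.46, -0.458, -0.537]
contact_force: [-2.0, -1.2, 11.1]
opening: 0.136
time: 8.67
eef_pos: [0.6004, 0.3279, 0.021]
tcp_rot: [0.538, 0.46, -0.458, -0.537]
contact_force: [-1.0, 0.0, 5.4]
opening: 0.126
```

```bash
python3 -m inch '[{"ax":0,"ay":0,"az":0,"x":0,"y":0,"z":0,"hand":0.3},{"ax":0,"ay":0,"az":0,"x":0,"y":0,"z":0,"hand":0.3},{"ax":0,"ay":0,"az":0,"x":0,"y":0,"z":0,"hand":0.3},{"ax":0,"ay":0,"az":0,"x":0,"y":0,"z":0,"hand":0.3}]' 30
python3 - <<'E'
from h import *
st()
d=cam("side"); crop(d,230,220,330,310,6,"s6.png")
E
```

```text
time: 9.0
eef_pos: [0.5985, 0.3273, 0.0179]
tcp_rot: [-0.538, -0.459, 0.459, 0.538]
contact_force: [0.4, -0.7, -0.1]
opening: 0.352
t 9.0 p [0.5985 0.3273 0.0179] x [ 0.157  0.988 -0.   ] y [-0.001 -0.    -1.   ] z [-0.988  0.157  0.001] F [ 0.4 -0.7 -0.1] op 0.352
```

View pics/s6.png

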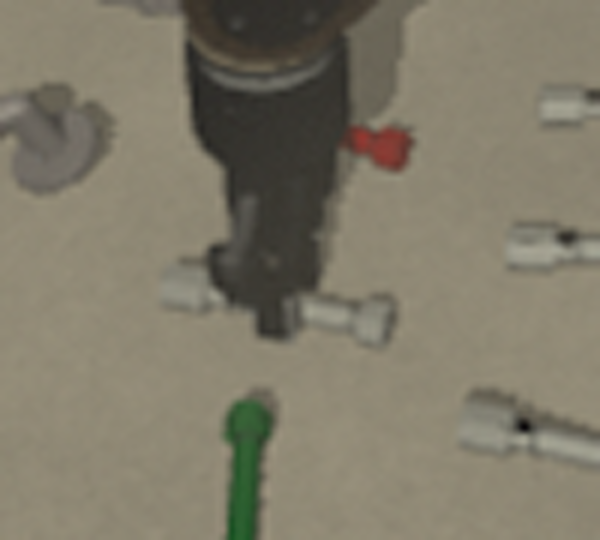

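The fingers straddle the barrel about at its middle, with crop x≈275 against a barrel span of 205–355. The TCP was 5 mm too high, so I'll lower it and regrip.

```bash
python3 -m inch '[{"ax":0,"ay":0,"az":0,"x":0,"y":5,"z":0,"hand":0.3},{"ax":0,"ay":0,"az":0,"x":0,"y":0,"z":0,"hand":0.3},{"ax":0,"ay":0,"az":0,"x":0,"y":0,"z":0,"hand":1},{"ax":0,"ay":0,"az":0,"x":0,"y":0,"z":0,"hand":1},{"ax":0,"ay":0,"az":0,"x":0,"y":0,"z":0,"hand":1}]' 60
python3 -m inch '[{"ax":0,"ay":0,"az":0,"x":0,"y":0,"z":0,"hand":1},{"ax":0,"ay":0,"az":0,"x":0,"y":0,"z":0,"hand":1},{"ax":0,"ay":0,"az":0,"x":0,"y":0,"z":0,"hand":1}]' 60
```

```text
time: 9.47
eef_pos: [0.5989, 0.3274, 0.0132]
tcp_rot: [-0.538, -0.459, 0.459, 0.538]
contact_force: [0.1, 0.4, -0.6]
opening: 0.136
time: 9.72
eef_pos: [0.5989, 0.3274, 0.0133]
tcp_rot: [-0.538, -0.459, 0.459, 0.538]
contact_force: [0.0, -0.4, 0.6]
opening: 0.138
```

```bash
python3 -m inch '[{"ax":0,"ay":0,"az":0,"x":0,"y":-20,"z":0,"hand":1},{"ax":0,"ay":0,"az":0,"x":0,"y":-35,"z":0,"hand":1},{"ax":0,"ay":-0.113,"az":0,"x":0,"y":-35,"z":0,"hand":1},{"ax":0,"ay":-0.113,"az":0,"x":0,"y":-35,"z":0,"hand":1},{"ax":0,"ay":-0.112,"az":0,"x":0,"y":-20,"z":0,"hand":1}]'
python3 -c "from h import *;go(.494,-.0434,.15,100.3)"
```

```text
time: 10.13
eef_pos: [0.6006, 0.3281, 0.1636]
tcp_rot: [0.453, 0.546, -0.542, -0.45]
contact_force: [0.9, -0.4, 0.5]
opening: 0.136
t 10.13 p [0.6006 0.3281 0.1636] x [-0.185  0.983  0.001] y [ 0.006  0.002 -1.   ] z [-0.983 -0.185 -0.007] F [ 0.9 -0.4  0.5] op 0.136
-> ay 0.006 x -346.4 y 13.6 z 171.3
```

```bash
python3 -m inch '[{"ax":0,"ay":0,"az":0,"x":-34,"y":0,"z":17,"hand":1},{"ax":0,"ay":0,"az":0,"x":-34,"y":0,"z":17,"hand":1},{"ax":0,"ay":0,"az":0,"x":-34,"y":0,"z":17,"hand":1},{"ax":0,"ay":0,"az":0,"x":-34,"y":0,"z":17,"hand":1},{"ax":0,"ay":0,"az":0,"x":-34,"y":0,"z":17,"hand":1}]' | head -2
python3 -m inch '[{"ax":0,"ay":0,"az":0,"x":-34,"y":0,"z":17,"hand":1},{"ax":0,"ay":0,"az":0,"x":-34,"y":0,"z":17,"hand":1},{"ax":0,"ay":0,"az":0,"x":-34,"y":0,"z":17,"hand":1},{"ax":0,"ay":0,"az":0,"x":-34,"y":0,"z":17,"hand":1},{"ax":0,"ay":0,"az":0,"x":-34,"y":0,"z":17,"hand":1}]' | head -2
python3 -m inch '[{"ax":0,"ay":0,"az":0,"x":0,"y":0,"z":0,"hand":1},{"ax":0,"ay":0,"az":0,"x":0,"y":0,"z":0,"hand":1},{"ax":0,"ay":0,"az":0,"x":0,"y":0,"z":0,"hand":1}]' | tail -1
python3 -c "from h import *;go(.494,-.0434,.115,100.3)"
```

```text
time: 10.55
eef_pos: [0.5449, 0.1435, 0.1585]
time: 10.97
eef_pos: [0.4918, -0.0391, 0.1586]
opening: 0.132
t 11.22 p [ 0.4927 -0.0375  0.1585] x [-0.178  0.984  0.   ] y [ 0.001  0.    -1.   ] z [-0.984 -0.178 -0.001] F [ 0.3 -0.8  0.1] op 0.132
-> ay -0.0 x -6.0 y 43.5 z -0.3
```

```bash
python3 -m inch '[{"ax":0,"ay":0,"az":0,"x":-6,"y":15,"z":0,"hand":1},{"ax":0,"ay":0,"az":0,"x":0,"y":15,"z":0,"hand":1},{"ax":0,"ay":0,"az":0,"x":0,"y":14,"z":0,"hand":1},{"ax":0,"ay":0,"az":0,"x":0,"y":0,"z":0,"hand":1},{"ax":0,"ay":0,"az":0,"x":0,"y":0,"z":0,"hand":1}]'
python3 - <<'E'
from h import *
st(); d=cam("side"); c=cam("top")
crop(d,280,120,380,210,4,"a.png"); crop(c,330,160,440,250,4,"b.png")
a=cv2.imread("pics/a.png"); b=cv2.imread("pics/b.png"); cv2.imwrite("pics/ab1.png",np.hstack([a[:360],b[:360,:390]]))
E
```

```text
time: 11.63
eef_pos: [0.4933, -0.042, 0.1136]
tcp_rot: [-0.452, -0.543, 0.544, 0.453]
contact_force: [-0.3, -0.1, -1.1]
opening: 0.137
t 11.63 p [ 0.4933 -0.042   0.1136] x [-0.181  0.983  0.001] y [-0.002  0.001 -1.   ] z [-0.983 -0.181  0.002] F [-0.3 -0.1 -1.1] op 0.137
```

View pics/ab1.png

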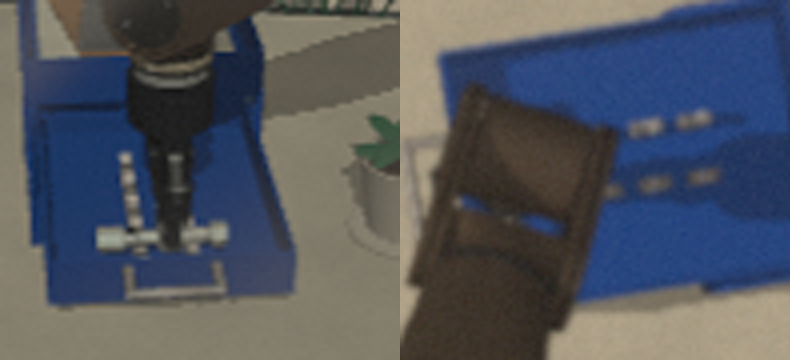

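Run:
```python
from h import *
d=cam("side"); s=get_state(); p=s["eef_pos"].copy(); p[2]-=.003
f=lambda q:((w2p(d,q)-[280,120])*4).round(1).tolist()
v=np.array([.984,.18,0])
print("torch axis head/tail",f([p+.064*v,p-.054*v]))
for uu in (-.125,-.1285,-.1315,-.135):
    m=uu*np.array([-.18,.984,0])+.478*v+[0,0,.098]; print(uu,"jaw tops",f([m+.0245*v,m-.0245*v]))
print("u now",p@[-.18,.984,0],"v",p@v)
# zoom side image for pixel-level
im=d["img"][:, :,::-1]; sub=im[170:195,295:345]; cv2.imwrite("pics/z1.png",cv2.resize(sub,None,fx=14,fy=14,interpolation=cv2.INTER_CUBIC))
```

```text
torch axis head/tail [[96.8, 234.9], [225.5, 228.6]]
-0.125 jaw tops [[141.4, 249.8], [194.7, 247.2]]
-0.1285 jaw tops [[141.0, 247.7], [194.2, 245.1]]
-0.1315 jaw tops [[140.7, 246.0], [193.8, 243.3]]
-0.135 jaw tops [[140.4, 243.9], [193.4, 241.3]]
u now -0.1313466580363056 v 0.47895169952538397
```

View pics/z1.png

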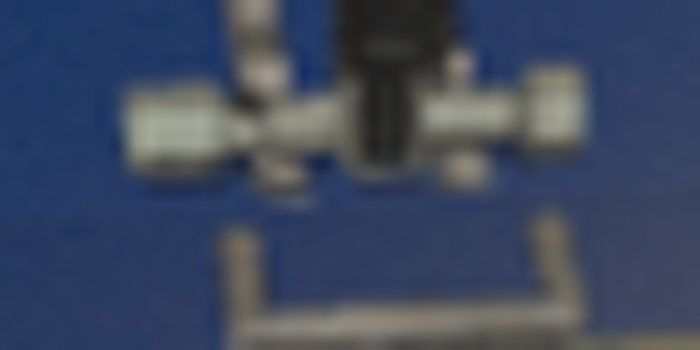

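The held torch sits over clip 0: jaw pairs at zoom (285,175) and (465,170), barrel at row ~120. Correcting for the measured side-camera bias puts clip0 at u≈-0.130, and the torch is at -0.131. I'll press and feel.

```bash
python3 -m inch '[{"ax":0,"ay":0,"az":0,"x":0,"y":5,"z":0,"hand":1},{"ax":0,"ay":0,"az":0,"x":0,"y":4,"z":0,"hand":1},{"ax":0,"ay":0,"az":0,"x":0,"y":2,"z":0,"hand":1},{"ax":0,"ay":0,"az":0,"x":0,"y":2,"z":0,"hand":1},{"ax":0,"ay":0,"az":0,"x":0,"y":0,"z":0,"hand":1}]' 80
python3 -m inch '[{"ax":0,"ay":0,"az":0,"x":0,"y":2,"z":0,"hand":1},{"ax":0,"ay":0,"az":0,"x":0,"y":2,"z":0,"hand":1},{"ax":0,"ay":0,"az":0,"x":0,"y":0,"z":0,"hand":1}]'
python3 -m inch '[{"ax":0,"ay":0,"az":0,"x":0,"y":2,"z":0,"hand":1},{"ax":0,"ay":0,"az":0,"x":0,"y":2,"z":0,"hand":1},{"ax":0,"ay":0,"az":0,"x":0,"y":0,"z":0,"hand":1}]'
```

```text
time: 12.2
eef_pos: [0.4933, -0.0434, 0.1007]
tcp_rot: [-0.453, -0.543, 0.543, 0.453]
contact_force: [-0.0, -0.4, -0.4]
opening: 0.126
time: 12.45
eef_pos: [0.4942, -0.0439, 0.0978]
tcp_rot: [0.454, 0.543, -0.543, -0.453]
contact_force: [0.3, -0.9, 2.2]
opening: 0.128
time: 12.7
eef_pos: [0.4948, -0.0439, 0.0947]
tcp_rot: [0.454, 0.543, -0.543, -0.452]
contact_force: [-1.0, -0.6, 5.7]
opening: 0.125
```

```bash
python3 -m inch '[{"ax":0,"ay":0,"az":0,"x":0,"y":2,"z":0,"hand":1},{"ax":0,"ay":0,"az":0,"x":0,"y":2,"z":0,"hand":1},{"ax":0,"ay":0,"az":0,"x":0,"y":0,"z":0,"hand":1}]'
python3 -m inch '[{"ax":0,"ay":0,"az":0,"x":0,"y":2,"z":0,"hand":1},{"ax":0,"ay":0,"az":0,"x":0,"y":0,"z":0,"hand":1},{"ax":0,"ay":0,"az":0,"x":0,"y":0,"z":0,"hand":1}]'
python3 -m inch '[{"ax":0,"ay":0,"az":0,"x":0,"y":2,"z":0,"hand":1},{"ax":0,"ay":0,"az":0,"x":0,"y":0,"z":0,"hand":1},{"ax":0,"ay":0,"az":0,"x":0,"y":0,"z":0,"hand":1}]'
```

```text
time: 12.95
eef_pos: [0.495, -0.0438, 0.0901]
tcp_rot: [0.454, 0.544, -0.542, -0.452]
contact_force: [2.6, -0.4, 0.9]
opening: 0.126
time: 13.2
eef_pos: [0.4934, -0.0435, 0.0868]
tcp_rot: [-0.453, -0.543, 0.543, 0.453]
contact_force: [1.3, -2.1, -1.6]
opening: 0.126
time: 13.45
eef_pos: [0.4935, -0.0435, 0.0865]
tcp_rot: [-0.452, -0.543, 0.543, 0.453]
contact_force: [-3.4, 0.4, 9.3]
opening: 0.125
```

```bash
python3 -m inch '[{"ax":0,"ay":0,"az":0,"x":0,"y":-1,"z":0,"hand":0.3},{"ax":0,"ay":0,"az":0,"x":0,"y":0,"z":0,"hand":0.3},{"ax":0,"ay":0,"az":0,"x":0,"y":0,"z":0,"hand":0.3},{"ax":0,"ay":0,"az":0,"x":0,"y":-20,"z":0,"hand":0.3},{"ax":0,"ay":0,"az":0,"x":0,"y":-35,"z":0,"hand":0.3}]' 60
python3 -m inch '[{"ax":0,"ay":0.113,"az":0,"x":0,"y":-5,"z":0,"hand":-0.4},{"ax":0,"ay":0.113,"az":0,"x":0,"y":0,"z":0,"hand":-0.4},{"ax":0,"ay":0.112,"az":0,"x":0,"y":0,"z":0,"hand":-0.4},{"ax":0,"ay":0.034,"az":0,"x":0,"y":0,"z":0,"hand":-0.4}]' | head -2
python3 - <<'E'
from h import *
go(.439,.403,.05,79)
E
```

```text
time: 13.87
eef_pos: [0.4898, -0.0423, 0.1369]
tcp_rot: [-0.449, -0.541, 0.545, 0.457]
contact_force: [1.1, -1.3, -0.4]
opening: 0.348
time: 14.2
eef_pos: [0.4933, -0.0432, 0.1461]
t 14.2 p [ 0.4933 -0.0432  0.1461] x [0.195 0.981 0.   ] y [-0.001  0.    -1.   ] z [-0.981  0.195  0.001] F [-0.1  1.1  0. ] op 0.698
-> ay -0.004 x 427.7 y 96.1 z 138.5
```

```bash
python3 -m inch '[{"ax":0,"ay":0,"az":0,"x":33,"y":0,"z":10.7,"hand":-0.4},{"ax":0,"ay":0,"az":0,"x":33,"y":0,"z":10.7,"hand":-0.4},{"ax":0,"ay":0,"az":0,"x":33,"y":0,"z":10.7,"hand":-0.4},{"ax":0,"ay":0,"az":0,"x":33,"y":0,"z":10.7,"hand":-0.4},{"ax":0,"ay":0,"az":0,"x":33,"y":0,"z":10.7,"hand":-0.4}]' | head -2
python3 -m inch '[{"ax":0,"ay":0,"az":0,"x":33,"y":0,"z":10.7,"hand":-0.4},{"ax":0,"ay":0,"az":0,"x":33,"y":0,"z":10.7,"hand":-0.4},{"ax":0,"ay":0,"az":0,"x":33,"y":0,"z":10.7,"hand":-0.4},{"ax":0,"ay":0,"az":0,"x":33,"y":0,"z":10.7,"hand":-0.4},{"ax":0,"ay":0,"az":0,"x":33,"y":0,"z":10.7,"hand":-0.4}]' | head -2
python3 -m inch '[{"ax":0,"ay":0,"az":0,"x":33,"y":0,"z":10.7,"hand":-0.4},{"ax":0,"ay":0,"az":0,"x":33,"y":0,"z":10.7,"hand":-0.4},{"ax":0,"ay":0,"az":0,"x":32,"y":0,"z":10,"hand":-0.4},{"ax":0,"ay":0,"az":0,"x":0,"y":0,"z":0,"hand":-0.4},{"ax":0,"ay":0,"az":0,"x":0,"y":0,"z":0,"hand":-0.4}]' | head -2
python3 - <<'E'
from h import *
go(.439,.403,.013,79)
d=cam("side"); c=cam("top")
crop(d,230,110,390,320,2.5,"a.png"); a=cv2.imread("pics/a.png"); crop(c,180,130,400,260,1.8,"b.png"); b=cv2.imread("pics/b.png")
o=np.zeros((525,800,3),np.uint8); o[:,:400]=a[:525,:400]; o[:b.shape[0],400:400+b.shape[1]]=b[:,:400]; cv2.imwrite("pics/ab2.png",o)
print("B pred side",(w2p(d,[.439,.403,.01])-[230,110])*2.5)
E
```

```text
time: 14.62
eef_pos: [0.4716, 0.1302, 0.1457]
time: 15.03
eef_pos: [0.4504, 0.3025, 0.1456]
time: 15.45
eef_pos: [0.4383, 0.4043, 0.1454]
t 15.45 p [0.4383 0.4043 0.1454] x [ 0.188  0.982 -0.001] y [-0.001 -0.001 -1.   ] z [-0.982  0.188  0.001] F [ 0.3 -0.9 -0.2] op 0.705
-> ay 0.003 x -1.1 y 132.4 z -0.9
B pred side [[247.58336063 459.50102708]]
```

View pics/ab2.png

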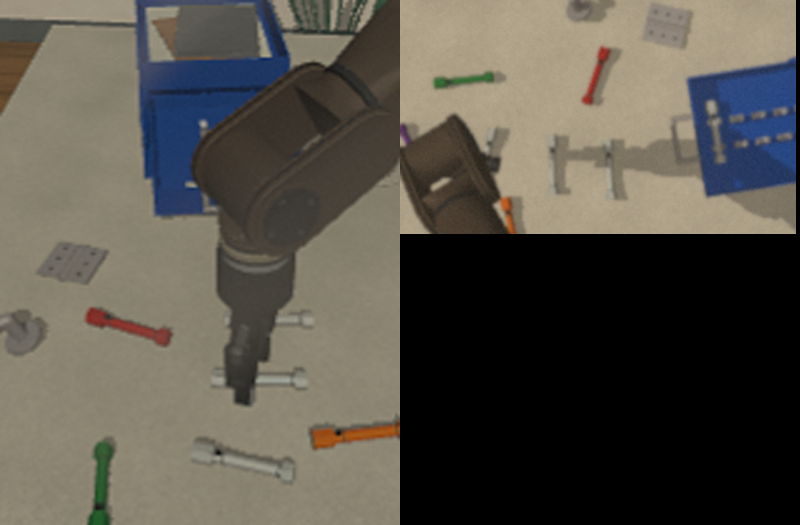

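The torch is in clip 0, at (715,130) in the right panel. B is undisturbed at (193–293,452) with the predicted mid (248,459) on it. Descending on B. 13 pictures viewed so far.

```bash
python3 -m inch '[{"ax":0,"ay":0,"az":0,"x":-1,"y":33,"z":-1,"hand":-0.4},{"ax":0,"ay":0,"az":0,"x":0,"y":33,"z":0,"hand":-0.4},{"ax":0,"ay":0,"az":0,"x":0,"y":30,"z":0,"hand":-0.4},{"ax":0,"ay":0,"az":0,"x":0,"y":20,"z":0,"hand":-0.4},{"ax":0,"ay":0,"az":0,"x":0,"y":10,"z":0,"hand":-0.4}]' | head -2
python3 -m inch '[{"ax":0,"ay":0,"az":0,"x":0,"y":4,"z":0,"hand":0.1},{"ax":0,"ay":0,"az":0,"x":0,"y":0,"z":0,"hand":0.3},{"ax":0,"ay":0,"az":0,"x":0,"y":0,"z":0,"hand":0.3},{"ax":0,"ay":0,"az":0,"x":0,"y":0,"z":0,"hand":0.3}]' 60
```

```text
time: 15.97
eef_pos: [0.4383, 0.3989, 0.0166]
time: 16.3
eef_pos: [0.4416, 0.4025, 0.0183]
tcp_rot: [0.546, 0.451, -0.448, -0.545]
contact_force: [-0.2, 0.5, 0.6]
opening: 0.35
```

```bash
python3 -m inch '[{"ax":0,"ay":0,"az":0,"x":0,"y":5,"z":0,"hand":0.3},{"ax":0,"ay":0,"az":0,"x":0,"y":0,"z":0,"hand":0.3},{"ax":0,"ay":0,"az":0,"x":0,"y":0,"z":0,"hand":1},{"ax":0,"ay":0,"az":0,"x":0,"y":0,"z":0,"hand":1},{"ax":0,"ay":0,"az":0,"x":0,"y":0,"z":0,"hand":1}]' 60 | head -2
python3 -m inch '[{"ax":0,"ay":0,"az":0,"x":0,"y":0,"z":0,"hand":1},{"ax":0,"ay":0,"az":0,"x":0,"y":0,"z":0,"hand":1},{"ax":0,"ay":0,"az":0,"x":0,"y":0,"z":0,"hand":1}]' 60
python3 -m inch '[{"ax":0,"ay":0,"az":0,"x":0,"y":-20,"z":0,"hand":1},{"ax":0,"ay":0,"az":0,"x":0,"y":-35,"z":0,"hand":1},{"ax":0,"ay":-0.11,"az":0,"x":0,"y":-35,"z":0,"hand":1},{"ax":0,"ay":-0.11,"az":0,"x":0,"y":-35,"z":0,"hand":1},{"ax":0,"ay":-0.11,"az":0,"x":0,"y":-15,"z":0,"hand":1}]' | head -2
python3 -m inch '[{"ax":0,"ay":-0.05,"az":0,"x":0,"y":0,"z":0,"hand":1},{"ax":0,"ay":0,"az":0,"x":0,"y":0,"z":0,"hand":1}]'
python3 - <<'E'
from h import *
u=np.array([-.18,.984]);v=np.array([.984,.18])
for i in range(5):
    p=(-.1313-.042*i)*u+.479*v; print(i,p.round(4))
go(*p.tolist(),.15,100.3)
p=(-.1313-.042)*u+.479*v; go(*p.tolist(),.15,100.3)
E
```

```text
time: 16.72
eef_pos: [0.4404, 0.4022, 0.0119]
time: 16.97
eef_pos: [0.4404, 0.4022, 0.0118]
tcp_rot: [-0.546, -0.45, 0.45, 0.546]
contact_force: [-1.2, 0.2, 4.1]
opening: 0.138
time: 17.38
eef_pos: [0.442, 0.403, 0.1562]
time: 17.55
eef_pos: [0.4407, 0.4022, 0.1527]
tcp_rot: [0.451, 0.546, -0.544, -0.45]
contact_force: [-0.4, -0.4, -1.2]
opening: 0.13
0 [ 0.495 -0.043]
1 [ 0.5025 -0.0843]
2 [ 0.5101 -0.1256]
3 [ 0.5176 -0.167 ]
4 [ 0.5252 -0.2083]
t 17.55 p [0.4407 0.4022 0.1527] x [-0.188  0.982  0.001] y [ 0.002  0.001 -1.   ] z [-0.982 -0.188 -0.003] F [-0.4 -0.4 -1.2] op 0.13
-> ay 0.009 x -615.7 y 2.7 z 26.0
t 17.55 p [0.4407 0.4022 0.1527] x [-0.188  0.982  0.001] y [ 0.002  0.001 -1.   ] z [-0.982 -0.188 -0.003] F [-0.4 -0.4 -1.2] op 0.13
-> ay 0.009 x -489.7 y 2.7 z 26.1
```

```bash
python3 -m inch '[{"ax":0,"ay":0.009,"az":0,"x":-35,"y":0,"z":2,"hand":1},{"ax":0,"ay":0,"az":0,"x":-35,"y":0,"z":2,"hand":1},{"ax":0,"ay":0,"az":0,"x":-35,"y":0,"z":2,"hand":1},{"ax":0,"ay":0,"az":0,"x":-35,"y":0,"z":2,"hand":1},{"ax":0,"ay":0,"az":0,"x":-35,"y":0,"z":2,"hand":1}]' | head -2
python3 -m inch '[{"ax":0,"ay":0,"az":0,"x":-35,"y":0,"z":2,"hand":1},{"ax":0,"ay":0,"az":0,"x":-35,"y":0,"z":2,"hand":1},{"ax":0,"ay":0,"az":0,"x":-35,"y":0,"z":2,"hand":1},{"ax":0,"ay":0,"az":0,"x":-35,"y":0,"z":2,"hand":1},{"ax":0,"ay":0,"az":0,"x":-35,"y":0,"z":2,"hand":1}]' | head -2
python3 -m inch '[{"ax":0,"ay":0,"az":0,"x":-35,"y":0,"z":2,"hand":1},{"ax":0,"ay":0,"az":0,"x":-35,"y":0,"z":2,"hand":1},{"ax":0,"ay":0,"az":0,"x":-35,"y":0,"z":2,"hand":1},{"ax":0,"ay":0,"az":0,"x":-30,"y":0,"z":0,"hand":1},{"ax":0,"ay":0,"az":0,"x":0,"y":0,"z":0,"hand":1}]' | head -2
python3 -m inch '[{"ax":0,"ay":0,"az":0,"x":0,"y":0,"z":0,"hand":1},{"ax":0,"ay":0,"az":0,"x":0,"y":0,"z":0,"hand":1}]' | tail -1
python3 - <<'E'
from h import *
u=np.array([-.18,.984]);v=np.array([.984,.18])
p=(-.1316-.042)*u+.479*v; go(*p.tolist(),.100,100.3)
E
```

```text
time: 17.97
eef_pos: [0.4605, 0.2261, 0.1494]
time: 18.38
eef_pos: [0.4819, 0.0524, 0.1496]
time: 18.8
eef_pos: [0.5014, -0.0843, 0.1502]
opening: 0.137
t 18.97 p [ 0.5003 -0.0794  0.1498] x [-0.177  0.984  0.002] y [-0.003  0.001 -1.   ] z [-0.984 -0.177  0.003] F [ 0.1  0.2 -1. ] op 0.137
-> ay -0.002 x -5.5 y 49.8 z -1.3
```

```bash
python3 -m inch '[{"ax":0,"ay":0,"az":0,"x":-5.5,"y":15,"z":-1,"hand":1},{"ax":0,"ay":0,"az":0,"x":0,"y":15,"z":0,"hand":1},{"ax":0,"ay":0,"az":0,"x":0,"y":12,"z":0,"hand":1},{"ax":0,"ay":0,"az":0,"x":0,"y":6,"z":0,"hand":1},{"ax":0,"ay":0,"az":0,"x":0,"y":0,"z":0,"hand":1}]' 80 | head -2
python3 -m inch '[{"ax":0,"ay":0,"az":0,"x":0,"y":0,"z":0,"hand":1},{"ax":0,"ay":0,"az":0,"x":0,"y":0,"z":0,"hand":1}]' | tail -1
python3 - <<'E'
from h import *
u=np.array([-.18,.984]);v=np.array([.984,.18])
p=(-.1316-.042)*u+.479*v; go(*p.tolist(),.0858,100.3)
E
```

```text
time: 19.38
eef_pos: [0.5017, -0.0837, 0.1011]
opening: 0.127
t 19.55 p [ 0.5038 -0.085   0.104 ] x [-0.179  0.984 -0.001] y [ 0.001 -0.    -1.   ] z [-0.984 -0.179 -0.001] F [ 0.2  0.  -0.4] op 0.127
-> ay 0.0 x 0.6 y 18.2 z 1.1
```

Aligned within 1 mm. Pressing in steps.

```bash
python3 -m inch '[{"ax":0,"ay":0,"az":0,"x":0.6,"y":3,"z":1,"hand":1},{"ax":0,"ay":0,"az":0,"x":0,"y":3,"z":0,"hand":1},{"ax":0,"ay":0,"az":0,"x":0,"y":2,"z":0,"hand":1},{"ax":0,"ay":0,"az":0,"x":0,"y":2,"z":0,"hand":1},{"ax":0,"ay":0,"az":0,"x":0,"y":0,"z":0,"hand":1}]' 
python3 -m inch '[{"ax":0,"ay":0,"az":0,"x":0,"y":2,"z":0,"hand":1},{"ax":0,"ay":0,"az":0,"x":0,"y":2,"z":0,"hand":1},{"ax":0,"ay":0,"az":0,"x":0,"y":2,"z":0,"hand":1},{"ax":0,"ay":0,"az":0,"x":0,"y":0,"z":0,"hand":1}]'
python3 -m inch '[{"ax":0,"ay":0,"az":0,"x":0,"y":2,"z":0,"hand":1},{"ax":0,"ay":0,"az":0,"x":0,"y":0,"z":0,"hand":1},{"ax":0,"ay":0,"az":0,"x":0,"y":0,"z":0,"hand":1}]'
```

```text
time: 19.97
eef_pos: [0.5031, -0.0851, 0.0948]
tcp_rot: [0.454, 0.543, -0.542, -0.453]
contact_force: [-1.9, 2.1, 5.1]
opening: 0.129
time: 20.3
eef_pos: [0.5032, -0.0849, 0.0877]
tcp_rot: [0.454, 0.543, -0.542, -0.452]
contact_force: [3.0, 0.3, -1.7]
opening: 0.129
time: 20.55
eef_pos: [0.5028, -0.085, 0.0858]
tcp_rot: [0.454, 0.543, -0.543, -0.453]
contact_force: [1.1, 1.0, 1.9]
opening: 0.123
```

```bash
python3 -m inch '[{"ax":0,"ay":0,"az":0,"x":0,"y":2,"z":0,"hand":1},{"ax":0,"ay":0,"az":0,"x":0,"y":0,"z":0,"hand":1},{"ax":0,"ay":0,"az":0,"x":0,"y":-2,"z":0,"hand":0.3},{"ax":0,"ay":0,"az":0,"x":0,"y":0,"z":0,"hand":0.3},{"ax":0,"ay":0,"az":0,"x":0,"y":0,"z":0,"hand":0.3}]' 60
python3 -m inch '[{"ax":0,"ay":0,"az":0,"x":0,"y":-20,"z":0,"hand":0.3},{"ax":0,"ay":0,"az":0,"x":0,"y":-35,"z":0,"hand":0.3},{"ax":0,"ay":0.103,"az":0,"x":0,"y":-5,"z":0,"hand":-0.4},{"ax":0,"ay":0,"az":0,"x":0,"y":0,"z":0,"hand":-0.4}]' | head -2
python3 - <<'E'
from h import *
go(.4265,.2687,.013,94.4)
c=cam("top"); c0=cv2.imread("pics/top0.png")[:,:,::-1].astype(int)
for n,(x,y) in dict(C=(267,220),D=(299,223)).items(): print(n,np.abs(c["img"][y-20:y+21,x-12:x+13].astype(int)-c0[y-20:y+21,x-12:x+13]).mean())
E
```

```text
time: 20.97
eef_pos: [0.5015, -0.0846, 0.0846]
tcp_rot: [-0.453, -0.542, 0.543, 0.454]
contact_force: [0.4, 0.4, -0.8]
opening: 0.347
time: 21.3
eef_pos: [0.5036, -0.0853, 0.1475]
t 21.3 p [ 0.5036 -0.0853  0.1475] x [-0.074  0.997 -0.002] y [ 0.004 -0.002 -1.   ] z [-0.997 -0.074 -0.004] F [-0.9  0.7 -0.3] op 0.617
-> ay -0.002 x 358.8 y 134.5 z 49.7
C 5.4227642276422765
D 4.977235772357724
```

```bash
python3 -m inch '[{"ax":0,"ay":0,"az":0,"x":36,"y":0,"z":5,"hand":-0.4},{"ax":0,"ay":0,"az":0,"x":36,"y":0,"z":5,"hand":-0.4},{"ax":0,"ay":0,"az":0,"x":36,"y":0,"z":5,"hand":-0.4},{"ax":0,"ay":0,"az":0,"x":36,"y":0,"z":5,"hand":-0.4},{"ax":0,"ay":0,"az":0,"x":36,"y":0,"z":5,"hand":-0.4}]' | head -2
python3 -m inch '[{"ax":0,"ay":0,"az":0,"x":36,"y":0,"z":5,"hand":-0.4},{"ax":0,"ay":0,"az":0,"x":36,"y":0,"z":5,"hand":-0.4},{"ax":0,"ay":0,"az":0,"x":36,"y":0,"z":5,"hand":-0.4},{"ax":0,"ay":0,"az":0,"x":36,"y":0,"z":5,"hand":-0.4},{"ax":0,"ay":0,"az":0,"x":36,"y":0,"z":5,"hand":-0.4}]' | head -2
python3 -m inch '[{"ax":0,"ay":0,"az":0,"x":0,"y":0,"z":0,"hand":-0.4},{"ax":0,"ay":0,"az":0,"x":0,"y":0,"z":0,"hand":-0.4}]' | head -2
python3 - <<'E'
from h import *
go(.4265,.2687,.013,94.4)
d=cam("side"); d0=cv2.imread("pics/side0.png")[:,:,::-1].astype(int)
for n,(x,y) in dict(C=(333,261),D=(337,238),bg=(290,320)).items(): print(n,np.abs(d["img"][y-6:y+7,x-20:x+21].astype(int)-d0[y-6:y+7,x-20:x+21]).mean())
E
```

```text
time: 21.77
eef_pos: [0.4613, 0.0942, 0.1429]
time: 22.18
eef_pos: [0.4227, 0.2715, 0.1429]
time: 22.35
eef_pos: [0.4229, 0.2713, 0.143]
t 22.35 p [0.4229 0.2713 0.143 ] x [-0.082  0.997 -0.002] y [-0.004 -0.002 -1.   ] z [-0.997 -0.082  0.004] F [ 0.1 -1.3  1. ] op 0.698
-> ay 0.005 x -2.9 y 130.0 z -3.4
C 1.7854909318323953
D 6.010631644777987
bg 1.910569105691057
```

C is unmoved: its image difference of 1.8 matches background. Descending.

```bash
python3 -m inch '[{"ax":0,"ay":0,"az":0,"x":-3,"y":30,"z":-3,"hand":-0.4},{"ax":0,"ay":0,"az":0,"x":0,"y":30,"z":0,"hand":-0.4},{"ax":0,"ay":0,"az":0,"x":0,"y":30,"z":0,"hand":-0.4},{"ax":0,"ay":0,"az":0,"x":0,"y":25,"z":0,"hand":-0.4},{"ax":0,"ay":0,"az":0,"x":0,"y":10,"z":0,"hand":-0.4}]' | head -2
python3 -m inch '[{"ax":0,"ay":0,"az":0,"x":0,"y":0,"z":0,"hand":0.1},{"ax":0,"ay":0,"az":0,"x":0,"y":0,"z":0,"hand":0.3},{"ax":0,"ay":0,"az":0,"x":0,"y":0,"z":0,"hand":0.3},{"ax":0,"ay":0,"az":0,"x":0,"y":0,"z":0,"hand":0.3}]' 60
python3 -c "
from h import *
go(.4265,.2687,.0125,94.4)"
```

```text
time: 22.82
eef_pos: [0.4252, 0.2648, 0.0158]
time: 23.15
eef_pos: [0.4298, 0.268, 0.0223]
tcp_rot: [0.481, 0.52, -0.517, -0.48]
contact_force: [0.1, 0.1, 0.3]
opening: 0.349
t 23.15 p [0.4298 0.268  0.0223] x [-0.076  0.997  0.001] y [ 0.004  0.001 -1.   ] z [-0.997 -0.076 -0.004] F [0.1 0.1 0.3] op 0.349
-> ay -0.001 x 1.0 y 9.8 z 3.3
```

```bash
python3 -m inch '[{"ax":0,"ay":0,"az":0,"x":1,"y":6,"z":3,"hand":0.3},{"ax":0,"ay":0,"az":0,"x":0,"y":3,"z":0,"hand":0.3},{"ax":0,"ay":0,"az":0,"x":0,"y":0,"z":0,"hand":0.3},{"ax":0,"ay":0,"az":0,"x":0,"y":0,"z":0,"hand":1},{"ax":0,"ay":0,"az":0,"x":0,"y":0,"z":0,"hand":1}]' 60 | head -2
python3 -m inch '[{"ax":0,"ay":0,"az":0,"x":0,"y":0,"z":0,"hand":1},{"ax":0,"ay":0,"az":0,"x":0,"y":0,"z":0,"hand":1},{"ax":0,"ay":0,"az":0,"x":0,"y":0,"z":0,"hand":1},{"ax":0,"ay":0,"az":0,"x":0,"y":0,"z":0,"hand":1}]' 60
```

```text
time: 23.57
eef_pos: [0.4252, 0.2686, 0.0117]
time: 23.9
eef_pos: [0.4253, 0.2685, 0.0116]
tcp_rot: [0.481, 0.519, -0.519, -0.481]
contact_force: [-0.8, 0.6, 3.3]
opening: 0.135
```

```bash
python3 -m inch '[{"ax":0,"ay":0,"az":0,"x":0,"y":-20,"z":0,"hand":1},{"ax":0,"ay":0,"az":0,"x":0,"y":-35,"z":0,"hand":1},{"ax":0,"ay":-0.103,"az":0,"x":0,"y":-35,"z":0,"hand":1},{"ax":0,"ay":0,"az":0,"x":0,"y":-35,"z":0,"hand":1},{"ax":0,"ay":0,"az":0,"x":0,"y":-15,"z":0,"hand":1}]' | head -2
python3 -m inch '[{"ax":0,"ay":0,"az":0,"x":-34,"y":0,"z":-1,"hand":1},{"ax":0,"ay":0,"az":0,"x":-34,"y":0,"z":-1,"hand":1},{"ax":0,"ay":0,"az":0,"x":-34,"y":0,"z":-1,"hand":1},{"ax":0,"ay":0,"az":0,"x":-34,"y":0,"z":-1,"hand":1},{"ax":0,"ay":0,"az":0,"x":-34,"y":0,"z":-1,"hand":1}]' | head -2
python3 -m inch '[{"ax":0,"ay":0,"az":0,"x":-34,"y":0,"z":-1,"hand":1},{"ax":0,"ay":0,"az":0,"x":-34,"y":0,"z":-1,"hand":1},{"ax":0,"ay":0,"az":0,"x":-34,"y":0,"z":-1,"hand":1},{"ax":0,"ay":0,"az":0,"x":-34,"y":0,"z":-1,"hand":1},{"ax":0,"ay":0,"az":0,"x":-34,"y":0,"z":-1,"hand":1}]' | head -2
python3 -m inch '[{"ax":0,"ay":0,"az":0,"x":-34,"y":0,"z":-1,"hand":1},{"ax":0,"ay":0,"az":0,"x":-30,"y":0,"z":-1,"hand":1},{"ax":0,"ay":0,"az":0,"x":0,"y":0,"z":0,"hand":1},{"ax":0,"ay":0,"az":0,"x":0,"y":0,"z":0,"hand":1},{"ax":0,"ay":0,"az":0,"x":0,"y":0,"z":0,"hand":1}]'
python3 - <<'E'
from h import *
go(.5101,-.1259,.100,100.3)
E
```

```text
time: 24.32
eef_pos: [0.4273, 0.2692, 0.1562]
time: 24.73
eef_pos: [0.46, 0.1005, 0.151]
time: 25.15
eef_pos: [0.4953, -0.0661, 0.1509]
time: 25.57
eef_pos: [0.5083, -0.1266, 0.1506]
tcp_rot: [-0.453, -0.543, 0.543, 0.454]
contact_force: [-0.3, 0.4, -0.8]
opening: 0.132
t 25.57 p [ 0.5083 -0.1266  0.1506] x [-0.178  0.984  0.001] y [-0.001  0.001 -1.   ] z [-0.984 -0.178  0.001] F [-0.3  0.4 -0.8] op 0.132
-> ay -0.001 x 0.4 y 50.6 z -1.9
```

```bash
python3 -m inch '[{"ax":0,"ay":0,"az":0,"x":0,"y":15,"z":-2,"hand":1},{"ax":0,"ay":0,"az":0,"x":0,"y":15,"z":0,"hand":1},{"ax":0,"ay":0,"az":0,"x":0,"y":12,"z":0,"hand":1},{"ax":0,"ay":0,"az":0,"x":0,"y":6,"z":0,"hand":1},{"ax":0,"ay":0,"az":0,"x":0,"y":0,"z":0,"hand":1}]' 80 | head -2
python3 -m inch '[{"ax":0,"ay":0,"az":0,"x":0,"y":0,"z":0,"hand":1},{"ax":0,"ay":0,"az":0,"x":0,"y":0,"z":0,"hand":1},{"ax":0,"ay":0,"az":0,"x":0,"y":0,"z":0,"hand":1}]' | tail -1
python3 - <<'E'
from h import *
go(.5101,-.1259,.0856,100.3)
E
```

```text
time: 25.98
eef_pos: [0.5094, -0.1251, 0.1013]
opening: 0.129
t 26.23 p [ 0.5116 -0.1268  0.1043] x [-0.178  0.984 -0.001] y [ 0.002 -0.001 -1.   ] z [-0.984 -0.178 -0.001] F [-0.4 -0.8 -0.4] op 0.129
-> ay -0.0 x 1.2 y 18.7 z 1.3
```

```bash
python3 -m inch '[{"ax":0,"ay":0,"az":0,"x":1.2,"y":3,"z":1,"hand":1},{"ax":0,"ay":0,"az":0,"x":0,"y":3,"z":0,"hand":1},{"ax":0,"ay":0,"az":0,"x":0,"y":2,"z":0,"hand":1},{"ax":0,"ay":0,"az":0,"x":0,"y":2,"z":0,"hand":1},{"ax":0,"ay":0,"az":0,"x":0,"y":0,"z":0,"hand":1}]' 
python3 -m inch '[{"ax":0,"ay":0,"az":0,"x":0,"y":2,"z":0,"hand":1},{"ax":0,"ay":0,"az":0,"x":0,"y":2,"z":0,"hand":1},{"ax":0,"ay":0,"az":0,"x":0,"y":2,"z":0,"hand":1},{"ax":0,"ay":0,"az":0,"x":0,"y":0,"z":0,"hand":1}]'
python3 -m inch '[{"ax":0,"ay":0,"az":0,"x":0,"y":2,"z":0,"hand":1},{"ax":0,"ay":0,"az":0,"x":0,"y":2,"z":0,"hand":1},{"ax":0,"ay":0,"az":0,"x":0,"y":0,"z":0,"hand":1},{"ax":0,"ay":0,"az":0,"x":0,"y":0,"z":0,"hand":1}]'
```

```text
time: 26.65
eef_pos: [0.51, -0.1259, 0.0936]
tcp_rot: [0.454, 0.543, -0.543, -0.453]
contact_force: [-0.3, -0.4, 1.8]
opening: 0.131
time: 26.98
eef_pos: [0.5094, -0.1256, 0.0864]
tcp_rot: [-0.453, -0.543, 0.543, 0.453]
contact_force: [0.3, -0.9, -1.2]
opening: 0.129
time: 27.32
eef_pos: [0.5085, -0.126, 0.0843]
tcp_rot: [-0.452, -0.542, 0.544, 0.454]
contact_force: [-6.8, -0.9, 10.5]
opening: 0.129
```

```bash
python3 -m inch '[{"ax":0,"ay":0,"az":0,"x":0,"y":-2,"z":0,"hand":0.3},{"ax":0,"ay":0,"az":0,"x":0,"y":0,"z":0,"hand":0.3},{"ax":0,"ay":0,"az":0,"x":0,"y":0,"z":0,"hand":0.3},{"ax":0,"ay":0,"az":0,"x":0,"y":-20,"z":0,"hand":0.3},{"ax":0,"ay":0,"az":0,"x":0,"y":-35,"z":0,"hand":0.3}]' 60
python3 -m inch '[{"ax":0,"ay":0.1,"az":0,"x":0,"y":-5,"z":0,"hand":-0.4},{"ax":0,"ay":0,"az":0,"x":0,"y":0,"z":0,"hand":-0.4},{"ax":0,"ay":0,"az":0,"x":0,"y":0,"z":0,"hand":-0.4}]' | head -2
python3 - <<'E'
from h import *
go(.418,.158,.013,94.7)
c=cam("top"); c0=cv2.imread("pics/top0.png")[:,:,::-1].astype(int)
d=cam("side"); d0=cv2.imread("pics/side0.png")[:,:,::-1].astype(int)
for n,(x,y) in dict(C=(267,220),D=(299,223),bg=(320,240)).items(): print(n,np.abs(c["img"][y-20:y+21,x-12:x+13].astype(int)-c0[y-20:y+21,x-12:x+13]).mean())
for n,(x,y) in dict(C=(333,261),D=(337,238),bg=(290,320)).items(): print(n,np.abs(d["img"][y-6:y+7,x-20:x+21].astype(int)-d0[y-6:y+7,x-20:x+21]).mean())
E
```

```text
time: 27.73
eef_pos: [0.5064, -0.124, 0.1358]
tcp_rot: [-0.449, -0.542, 0.544, 0.457]
contact_force: [0.9, -0.8, 0.1]
opening: 0.348
time: 27.98
eef_pos: [0.5096, -0.1254, 0.1451]
t 27.98 p [ 0.5096 -0.1254  0.1451] x [-0.081  0.997  0.   ] y [ 0.  0. -1.] z [-0.997 -0.081 -0.   ] F [-0.6  0.5 -0.6] op 0.7
-> ay -0.001 x 290.0 y 132.1 z 68.1
C 17.101463414634146
D 5.472845528455284
bg 6.253333333333333
C 10.360225140712945
D 0.9862414008755472
bg 1.2288930581613509
```

```bash
python3 -m inch '[{"ax":0,"ay":0,"az":0,"x":32,"y":0,"z":7.5,"hand":-0.4},{"ax":0,"ay":0,"az":0,"x":32,"y":0,"z":7.5,"hand":-0.4},{"ax":0,"ay":0,"az":0,"x":32,"y":0,"z":7.5,"hand":-0.4},{"ax":0,"ay":0,"az":0,"x":32,"y":0,"z":7.5,"hand":-0.4},{"ax":0,"ay":0,"az":0,"x":32,"y":0,"z":7.5,"hand":-0.4}]' | head -2
python3 -m inch '[{"ax":0,"ay":0,"az":0,"x":32,"y":0,"z":7.5,"hand":-0.4},{"ax":0,"ay":0,"az":0,"x":32,"y":0,"z":7.5,"hand":-0.4},{"ax":0,"ay":0,"az":0,"x":32,"y":0,"z":7.5,"hand":-0.4},{"ax":0,"ay":0,"az":0,"x":33,"y":0,"z":7.5,"hand":-0.4},{"ax":0,"ay":0,"az":0,"x":0,"y":0,"z":0,"hand":-0.4}]' | head -2
python3 -m inch '[{"ax":0,"ay":0,"az":0,"x":0,"y":30,"z":0,"hand":-0.4},{"ax":0,"ay":0,"az":0,"x":0,"y":30,"z":0,"hand":-0.4},{"ax":0,"ay":0,"az":0,"x":0,"y":25,"z":0,"hand":-0.4},{"ax":0,"ay":0,"az":0,"x":0,"y":0,"z":0,"hand":-0.4},{"ax":0,"ay":0,"az":0,"x":0,"y":0,"z":0,"hand":-0.4}]' | head -2
python3 - <<'E'
from h import *
go(.418,.158,.0125,94.7)
E
```

```text
time: 28.5
eef_pos: [0.4578, 0.0323, 0.1435]
time: 28.92
eef_pos: [0.4163, 0.161, 0.1434]
time: 29.33
eef_pos: [0.4176, 0.1566, 0.0583]
t 29.33 p [0.4176 0.1566 0.0583] x [-0.08   0.997 -0.   ] y [-0.006 -0.001 -1.   ] z [-0.997 -0.08   0.006] F [0.9 0.1 0.9] op 0.698
-> ay -0.002 x 1.3 y 45.8 z -0.5
```

```bash
python3 -m inch '[{"ax":0,"ay":0,"az":0,"x":1,"y":20,"z":0,"hand":-0.4},{"ax":0,"ay":0,"az":0,"x":0,"y":15,"z":0,"hand":-0.4},{"ax":0,"ay":0,"az":0,"x":0,"y":5,"z":0,"hand":0.1},{"ax":0,"ay":0,"az":0,"x":0,"y":0,"z":0,"hand":0.3},{"ax":0,"ay":0,"az":0,"x":0,"y":0,"z":0,"hand":0.3}]' | head -2
python3 -m inch '[{"ax":0,"ay":0,"az":0,"x":0,"y":0,"z":0,"hand":0.3},{"ax":0,"ay":0,"az":0,"x":0,"y":0,"z":0,"hand":0.3}]' 60 | tail -2
python3 - <<'E'
from h import *
go(.418,.158,.0125,94.7)
E
```

```text
time: 29.75
eef_pos: [0.4205, 0.1581, 0.0215]
contact_force: [0.6, -0.4, 0.4]
opening: 0.351
t 29.92 p [0.4206 0.1582 0.0216] x [-0.079  0.997  0.   ] y [ 0.003  0.    -1.   ] z [-0.997 -0.079 -0.003] F [ 0.6 -0.4  0.4] op 0.351
-> ay -0.003 x -0.0 y 9.1 z 2.6
```

```bash
python3 -m inch '[{"ax":0,"ay":0,"az":0,"x":0,"y":6,"z":2,"hand":0.3},{"ax":0,"ay":0,"az":0,"x":0,"y":2.5,"z":0,"hand":0.3},{"ax":0,"ay":0,"az":0,"x":0,"y":0,"z":0,"hand":0.3},{"ax":0,"ay":0,"az":0,"x":0,"y":0,"z":0,"hand":1},{"ax":0,"ay":0,"az":0,"x":0,"y":0,"z":0,"hand":1}]' 60 | head -2
python3 -m inch '[{"ax":0,"ay":0,"az":0,"x":0,"y":0,"z":0,"hand":1},{"ax":0,"ay":0,"az":0,"x":0,"y":0,"z":0,"hand":1},{"ax":0,"ay":0,"az":0,"x":0,"y":0,"z":0,"hand":1},{"ax":0,"ay":0,"az":0,"x":0,"y":0,"z":0,"hand":1}]' 60
python3 -m inch '[{"ax":0,"ay":0,"az":0,"x":0,"y":-20,"z":0,"hand":1},{"ax":0,"ay":0,"az":0,"x":0,"y":-35,"z":0,"hand":1},{"ax":0,"ay":-0.1,"az":0,"x":0,"y":-35,"z":0,"hand":1},{"ax":0,"ay":0,"az":0,"x":0,"y":-35,"z":0,"hand":1},{"ax":0,"ay":0,"az":0,"x":0,"y":-15,"z":0,"hand":1}]' | tail -1
python3 - <<'E'
from h import *
u=np.array([-.18,.984]);v=np.array([.984,.18])
p=(-.1316-.126)*u+.479*v; go(*p.tolist(),.15,100.3)
E
```

```text
time: 30.33
eef_pos: [0.4174, 0.158, 0.0119]
time: 30.67
eef_pos: [0.4176, 0.158, 0.0119]
tcp_rot: [0.48, 0.519, -0.519, -0.48]
contact_force: [0.1, -0.2, -0.1]
opening: 0.139
opening: 0.137
t 31.08 p [0.4198 0.1583 0.1568] x [-0.179  0.984 -0.   ] y [ 0.008  0.001 -1.   ] z [-0.984 -0.179 -0.008] F [ 1.3 -0.9  0.7] op 0.137
-> ay -0.0 x -337.9 y 6.8 z -38.1
```

```bash
python3 -m inch '[{"ax":0,"ay":0,"az":0,"x":-34,"y":0,"z":-4,"hand":1},{"ax":0,"ay":0,"az":0,"x":-34,"y":0,"z":-4,"hand":1},{"ax":0,"ay":0,"az":0,"x":-34,"y":0,"z":-4,"hand":1},{"ax":0,"ay":0,"az":0,"x":-34,"y":0,"z":-4,"hand":1},{"ax":0,"ay":0,"az":0,"x":-34,"y":0,"z":-4,"hand":1}]' | head -2
python3 -m inch '[{"ax":0,"ay":0,"az":0,"x":-34,"y":0,"z":-4,"hand":1},{"ax":0,"ay":0,"az":0,"x":-34,"y":0,"z":-4,"hand":1},{"ax":0,"ay":0,"az":0,"x":-34,"y":0,"z":-4,"hand":1},{"ax":0,"ay":0,"az":0,"x":-34,"y":0,"z":-4,"hand":1},{"ax":0,"ay":0,"az":0,"x":-32,"y":0,"z":-4,"hand":1}]' | head -2
python3 -m inch '[{"ax":0,"ay":0,"az":0,"x":0,"y":0,"z":0,"hand":1},{"ax":0,"ay":0,"az":0,"x":0,"y":0,"z":0,"hand":1},{"ax":0,"ay":0,"az":0,"x":0,"y":0,"z":0,"hand":1}]' | tail -1
python3 - <<'E'
from h import *
u=np.array([-.18,.984]);v=np.array([.984,.18])
p=(-.1316-.126)*u+.479*v; go(*p.tolist(),.102,100.3)
E
```

```text
time: 31.5
eef_pos: [0.4675, -0.0072, 0.1519]
time: 31.92
eef_pos: [0.5172, -0.1694, 0.1516]
opening: 0.137
t 32.17 p [ 0.5165 -0.167   0.1512] x [-0.178  0.984  0.001] y [-0.001  0.001 -1.   ] z [-0.984 -0.178  0.001] F [-0.   0.4 -0.9] op 0.137
-> ay -0.001 x -0.5 y 49.2 z -1.1
```

```bash
python3 -m inch '[{"ax":0,"ay":0,"az":0,"x":0,"y":15,"z":-1,"hand":1},{"ax":0,"ay":0,"az":0,"x":0,"y":15,"z":0,"hand":1},{"ax":0,"ay":0,"az":0,"x":0,"y":12,"z":0,"hand":1},{"ax":0,"ay":0,"az":0,"x":0,"y":4,"z":0,"hand":1},{"ax":0,"ay":0,"az":0,"x":0,"y":0,"z":0,"hand":1}]' 80 | head -2
python3 -m inch '[{"ax":0,"ay":0,"az":0,"x":0,"y":0,"z":0,"hand":1},{"ax":0,"ay":0,"az":0,"x":0,"y":0,"z":0,"hand":1},{"ax":0,"ay":0,"az":0,"x":0,"y":0,"z":0,"hand":1}]' | tail -1
python3 - <<'E'
from h import *
u=np.array([-.18,.984]);v=np.array([.984,.18])
p=(-.1316-.126)*u+.479*v; go(*p.tolist(),.0859,100.3)
E
```

```text
time: 32.58
eef_pos: [0.5169, -0.1658, 0.1042]
opening: 0.127
t 32.83 p [ 0.5187 -0.1675  0.1069] x [-0.178  0.984 -0.001] y [ 0.002 -0.001 -1.   ] z [-0.984 -0.178 -0.002] F [-0.1  0.4 -1.1] op 0.127
-> ay -0.0 x 0.5 y 21.0 z 1.0
```

```bash
python3 -m inch '[{"ax":0,"ay":0,"az":0,"x":0.5,"y":4,"z":1,"hand":1},{"ax":0,"ay":0,"az":0,"x":0,"y":3,"z":0,"hand":1},{"ax":0,"ay":0,"az":0,"x":0,"y":2,"z":0,"hand":1},{"ax":0,"ay":0,"az":0,"x":0,"y":2,"z":0,"hand":1},{"ax":0,"ay":0,"az":0,"x":0,"y":2,"z":0,"hand":1}]' 
python3 -m inch '[{"ax":0,"ay":0,"az":0,"x":0,"y":2,"z":0,"hand":1},{"ax":0,"ay":0,"az":0,"x":0,"y":2,"z":0,"hand":1},{"ax":0,"ay":0,"az":0,"x":0,"y":2,"z":0,"hand":1},{"ax":0,"ay":0,"az":0,"x":0,"y":0,"z":0,"hand":1}]'
python3 -m inch '[{"ax":0,"ay":0,"az":0,"x":0,"y":2,"z":0,"hand":1},{"ax":0,"ay":0,"az":0,"x":0,"y":2,"z":0,"hand":1},{"ax":0,"ay":0,"az":0,"x":0,"y":0,"z":0,"hand":1},{"ax":0,"ay":0,"az":0,"x":0,"y":0,"z":0,"hand":1}]'
```

```text
time: 33.25
eef_pos: [0.5176, -0.1675, 0.0945]
tcp_rot: [-0.454, -0.543, 0.543, 0.453]
contact_force: [-3.2, 0.6, 9.6]
opening: 0.128
time: 33.58
eef_pos: [0.5173, -0.1672, 0.0865]
tcp_rot: [0.454, 0.543, -0.543, -0.453]
contact_force: [1.5, -0.8, -1.9]
opening: 0.127
time: 33.92
eef_pos: [0.5175, -0.1681, 0.0856]
tcp_rot: [-0.453, -0.542, 0.543, 0.453]
contact_force: [-5.5, -0.0, 13.7]
opening: 0.126
```

```bash
python3 -m inch '[{"ax":0,"ay":0,"az":0,"x":0,"y":-2,"z":0,"hand":0.3},{"ax":0,"ay":0,"az":0,"x":0,"y":0,"z":0,"hand":0.3},{"ax":0,"ay":0,"az":0,"x":0,"y":0,"z":0,"hand":0.3},{"ax":0,"ay":0,"az":0,"x":0,"y":-20,"z":0,"hand":0.3},{"ax":0,"ay":0,"az":0,"x":0,"y":-35,"z":0,"hand":0.3}]' 60
python3 -m inch '[{"ax":0,"ay":0,"az":0,"x":0,"y":-15,"z":0,"hand":0.2},{"ax":0,"ay":0,"az":0,"x":35,"y":0,"z":0,"hand":0.2},{"ax":0,"ay":0,"az":0,"x":35,"y":0,"z":0,"hand":0.2},{"ax":0,"ay":0,"az":0,"x":35,"y":0,"z":0,"hand":0.2},{"ax":0,"ay":0,"az":0,"x":35,"y":0,"z":0,"hand":0.2}]' | head -2
python3 -m inch '[{"ax":0,"ay":0,"az":0,"x":35,"y":0,"z":0,"hand":0.2},{"ax":0,"ay":0,"az":0,"x":35,"y":0,"z":0,"hand":0.2},{"ax":0,"ay":0,"az":0,"x":35,"y":0,"z":0,"hand":0.2},{"ax":0,"ay":0,"az":0,"x":35,"y":0,"z":0,"hand":0.2},{"ax":0,"ay":0,"az":0,"x":35,"y":0,"z":0,"hand":0.2}]' | head -2
python3 -m inch '[{"ax":0,"ay":0,"az":0,"x":35,"y":0,"z":0,"hand":0.2},{"ax":0,"ay":0,"az":0,"x":30,"y":0,"z":0,"hand":0.2},{"ax":0,"ay":0,"az":0,"x":0,"y":0,"z":0,"hand":0.2},{"ax":0,"ay":0,"az":0,"x":0,"y":0,"z":0,"hand":0.2}]' | head -2
python3 - <<'E'
from h import *
d=cam("side"); c=cam("top"); st()
a=d["img"][120:200,285:360,::-1]; b=c["img"][160:240,330:440,::-1]
cv2.imwrite("pics/ab3.png",np.hstack([cv2.resize(x,None,fx=4.3,fy=4.3,interpolation=cv2.INTER_CUBIC) for x in (a,b)]))
E
```

```text
time: 34.33
eef_pos: [0.5133, -0.1651, 0.1347]
tcp_rot: [-0.449, -0.542, 0.544, 0.458]
contact_force: [0.2, 0.0, -0.0]
opening: 0.348
time: 34.75
eef_pos: [0.491, -0.0279, 0.154]
time: 35.17
eef_pos: [0.4596, 0.1445, 0.154]
time: 35.5
eef_pos: [0.4482, 0.2081, 0.1539]
t 35.6 p [0.4489 0.2064 0.1542] x [-0.178  0.984 -0.001] y [-0.001 -0.001 -1.   ] z [-0.984 -0.178  0.001] F [-0.  -1.1  0.7] op 0.401
```

View pics/ab3.png

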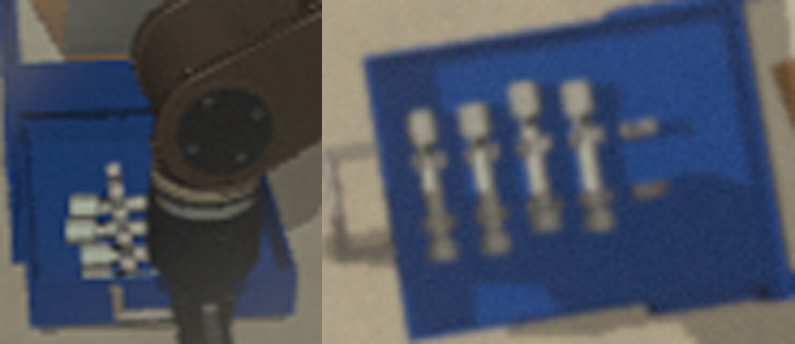

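All four torches lie flat in clips 0–3 (right panel x≈432, 483, 534, 588). The third is shifted toward its head, so I'll check the along-axis offsets against the visible clip 4 jaws.

Run:
```python
from h import *
c=cam("top"); A=lambda l:[(330+(x-322.5)/4.3,160+y/4.3) for x,y in l]
u=np.array([-.18,.984]);v=np.array([.984,.18])
j=p2w(c,A([(638,128),(650,188)]),.096).mean(0)[:2]; print("clip4 u,v",(j@u).round(4),(j@v).round(4))
for i,(h,t) in enumerate([((422,108),(443,262)),((471,102),(495,253)),((522,82),(546,233)),((576,80),(600,231))]):
    q=p2w(c,A([h,t]),.090)[:,:2]; m=q[1]+(q[0]-q[1])*54/118
    print(i,"len",np.linalg.norm(q[0]-q[1]).round(4),"u",(m@u).round(4),"v-err mm",((m-j)@v*1000).round(1), "ang",np.degrees(np.arctan2(*((q[0]-q[1])[::-1]))).round(1))
```

```text
clip4 u,v -0.3035 0.4755
0 len 0.1225 u -0.1359 v-err mm 0.8 ang 8.7
1 len 0.1206 u -0.1762 v-err mm 0.4 ang 9.9
2 len 0.1208 u -0.2186 v-err mm 9.5 ang 9.8
3 len 0.1208 u -0.2611 v-err mm 4.3 ang 9.7
```

```bash
python3 -m inch '[{"ax":0,"ay":0,"az":0,"x":-35,"y":0,"z":0,"hand":0.3},{"ax":0,"ay":0,"az":0,"x":-35,"y":0,"z":0,"hand":0.3},{"ax":0,"ay":0,"az":0,"x":-35,"y":0,"z":0,"hand":0.3},{"ax":0,"ay":0,"az":0,"x":-35,"y":0,"z":0,"hand":0.3},{"ax":0,"ay":0,"az":0,"x":-35,"y":0,"z":0,"hand":0.3}]' | head -2
python3 -m inch '[{"ax":0,"ay":0,"az":0,"x":-35,"y":0,"z":0,"hand":0.3},{"ax":0,"ay":0,"az":0,"x":-35,"y":0,"z":0,"hand":0.3},{"ax":0,"ay":0,"az":0,"x":-35,"y":0,"z":0,"hand":0.3},{"ax":0,"ay":0,"az":0,"x":-35,"y":0,"z":0,"hand":0.3},{"ax":0,"ay":0,"az":0,"x":-24,"y":0,"z":0,"hand":0.3}]' | head -2
python3 -m inch '[{"ax":0,"ay":0,"az":0,"x":0,"y":0,"z":0,"hand":0.3},{"ax":0,"ay":0,"az":0,"x":0,"y":0,"z":0,"hand":0.3},{"ax":0,"ay":0,"az":0,"x":0,"y":0,"z":0,"hand":0.3}]' | tail -1
python3 -c "from h import *;go(.5121,-.1255,.12,100.3)"
```

```text
time: 36.07
eef_pos: [0.4804, 0.0318, 0.1548]
time: 36.48
eef_pos: [0.5094, -0.1311, 0.155]
opening: 0.35
t 36.73 p [ 0.509  -0.1271  0.1544] x [-0.176  0.984  0.001] y [-0.001  0.001 -1.   ] z [-0.984 -0.176  0.001] F [ 0.1  0.5 -0.9] op 0.35
-> ay -0.002 x 1.1 y 34.4 z -3.3
```

```bash
python3 -m inch '[{"ax":0,"ay":0,"az":0,"x":1,"y":15,"z":-3,"hand":0.3},{"ax":0,"ay":0,"az":0,"x":0,"y":15,"z":0,"hand":0.3},{"ax":0,"ay":0,"az":0,"x":0,"y":10,"z":0,"hand":0.3},{"ax":0,"ay":0,"az":0,"x":0,"y":0,"z":0,"hand":0.3},{"ax":0,"ay":0,"az":0,"x":0,"y":0,"z":0,"hand":0.3}]' | head -2
python3 -m inch '[{"ax":0,"ay":0,"az":0,"x":0,"y":10,"z":0,"hand":0.3},{"ax":0,"ay":0,"az":0,"x":0,"y":10,"z":0,"hand":0.3},{"ax":0,"ay":0,"az":0,"x":0,"y":5,"z":0,"hand":0.3},{"ax":0,"ay":0,"az":0,"x":0,"y":0,"z":0,"hand":0.3},{"ax":0,"ay":0,"az":0,"x":0,"y":0,"z":0,"hand":0.3}]' 60
python3 -c "from h import *;go(.5121,-.1255,.0865,100.3)"
```

```text
time: 37.15
eef_pos: [0.5118, -0.1243, 0.1142]
time: 37.57
eef_pos: [0.5121, -0.125, 0.0892]
tcp_rot: [-0.453, -0.543, 0.543, 0.454]
contact_force: [0.4, -0.5, -0.4]
opening: 0.347
t 37.57 p [ 0.5121 -0.125   0.0892] x [-0.178  0.984  0.001] y [-0.001  0.    -1.   ] z [-0.984 -0.178  0.001] F [ 0.4 -0.5 -0.4] op 0.347
-> ay -0.001 x -0.5 y 2.7 z 0.1
```

```bash
python3 -m inch '[{"ax":0,"ay":0,"az":0,"x":-0.5,"y":2.5,"z":0,"hand":0.3},{"ax":0,"ay":0,"az":0,"x":0,"y":0,"z":0,"hand":1},{"ax":0,"ay":0,"az":0,"x":0,"y":0,"z":0,"hand":1},{"ax":0,"ay":0,"az":0,"x":0,"y":0,"z":0,"hand":1},{"ax":0,"ay":0,"az":0,"x":0,"y":0,"z":0,"hand":1}]' 60
python3 -m inch '[{"ax":0,"ay":0,"az":0,"x":0,"y":0,"z":2,"hand":1},{"ax":0,"ay":0,"az":0,"x":0,"y":0,"z":3,"hand":1},{"ax":0,"ay":0,"az":0,"x":0,"y":0,"z":2,"hand":1},{"ax":0,"ay":0,"az":0,"x":0,"y":0,"z":1,"hand":1},{"ax":0,"ay":0,"az":0,"x":0,"y":0,"z":0,"hand":1}]'
python3 -m inch '[{"ax":0,"ay":0,"az":0,"x":0,"y":0,"z":0,"hand":1},{"ax":0,"ay":0,"az":0,"x":0,"y":0,"z":0,"hand":1}]'
```

```text
time: 37.98
eef_pos: [0.5127, -0.1259, 0.0876]
tcp_rot: [-0.453, -0.543, 0.543, 0.453]
contact_force: [-0.7, -0.7, 0.4]
opening: 0.134
time: 38.4
eef_pos: [0.5045, -0.1274, 0.0876]
tcp_rot: [-0.453, -0.543, 0.543, 0.453]
contact_force: [-0.4, -1.4, 0.5]
opening: 0.134
time: 38.57
eef_pos: [0.5047, -0.1273, 0.0876]
tcp_rot: [-0.453, -0.543, 0.543, 0.453]
contact_force: [0.1, -1.6, 2.2]
opening: 0.13
```

```bash
python3 -m inch '[{"ax":0,"ay":0,"az":0,"x":0,"y":0,"z":0,"hand":0.3},{"ax":0,"ay":0,"az":0,"x":0,"y":0,"z":0,"hand":0.3},{"ax":0,"ay":0,"az":0,"x":0,"y":0,"z":0,"hand":0.3},{"ax":0,"ay":0,"az":0,"x":0,"y":-20,"z":0,"hand":0.3},{"ax":0,"ay":0,"az":0,"x":0,"y":-40,"z":0,"hand":0.2}]' | tail -1
python3 -m inch '[{"ax":0,"ay":0,"az":0,"x":33,"y":-5,"z":-1,"hand":0.2},{"ax":0,"ay":0,"az":0,"x":33,"y":0,"z":-1,"hand":0.2},{"ax":0,"ay":0,"az":0,"x":33,"y":0,"z":-1,"hand":0.2},{"ax":0,"ay":0,"az":0,"x":33,"y":0,"z":-1,"hand":0.2},{"ax":0,"ay":0,"az":0,"x":31,"y":0,"z":0,"hand":0.2}]' | head -2
python3 -m inch '[{"ax":0,"ay":0,"az":0,"x":0,"y":0,"z":0,"hand":0.2},{"ax":0,"ay":0,"az":0,"x":0,"y":0,"z":0,"hand":0.2},{"ax":0,"ay":0,"az":0,"x":0,"y":0,"z":0,"hand":0.2}]' | tail -1
python3 - <<'E'
from h import *
go(.480,.0342,.093,100.3)
c=cam("top"); cv2.imwrite("pics/b.png",cv2.resize(c["img"][160:240,330:440,::-1],None,fx=7,fy=7,interpolation=cv2.INTER_CUBIC))
E
```

```text
opening: 0.399
time: 39.4
eef_pos: [0.4789, 0.0358, 0.1523]
opening: 0.399
t 39.65 p [0.4796 0.0339 0.1523] x [-0.179  0.984 -0.   ] y [-0. -0. -1.] z [-0.984 -0.179  0.   ] F [ 0.1  0.  -0.4] op 0.399
-> ay 0.0 x 0.2 y 59.3 z -0.4
```

View pics/b.png

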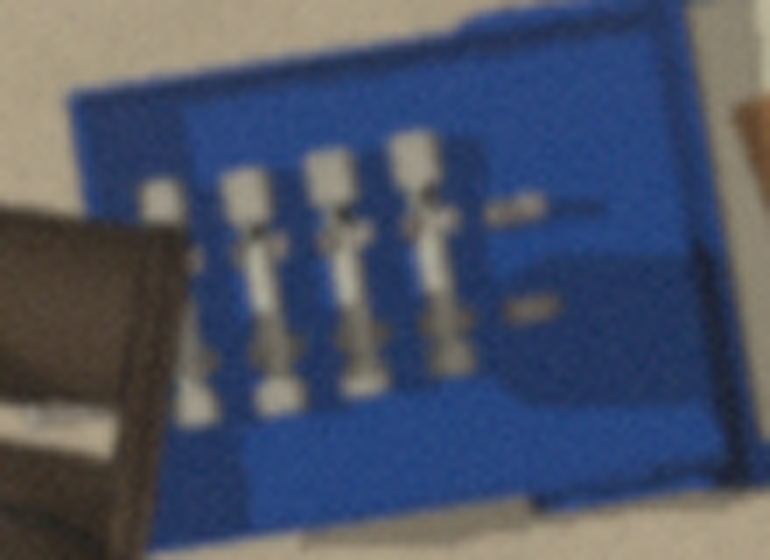

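All four are now aligned, and the third's tail is in line with its neighbours. 15 pictures viewed. Gripping the handle.

```bash
python3 -m inch '[{"ax":0,"ay":0,"az":0,"x":0,"y":15,"z":0,"hand":0.2},{"ax":0,"ay":0,"az":0,"x":0,"y":20,"z":0,"hand":0.2},{"ax":0,"ay":0,"az":0,"x":0,"y":15,"z":0,"hand":0.2},{"ax":0,"ay":0,"az":0,"x":0,"y":8,"z":0,"hand":0.2},{"ax":0,"ay":0,"az":0,"x":0,"y":0,"z":0,"hand":0.2}]' | head -2
python3 -m inch '[{"ax":0,"ay":0,"az":0,"x":0,"y":0,"z":0,"hand":1},{"ax":0,"ay":0,"az":0,"x":0,"y":0,"z":0,"hand":1},{"ax":0,"ay":0,"az":0,"x":0,"y":0,"z":0,"hand":1},{"ax":0,"ay":0,"az":0,"x":0,"y":0,"z":0,"hand":1},{"ax":0,"ay":0,"az":0,"x":0,"y":0,"z":0,"hand":1}]' 40
python3 -m inch '[{"ax":0,"ay":0,"az":0,"x":-2,"y":0,"z":0,"hand":1},{"ax":0,"ay":0,"az":0,"x":-6,"y":0,"z":0,"hand":1},{"ax":0,"ay":0,"az":0,"x":-10,"y":0,"z":0,"hand":1},{"ax":0,"ay":0,"az":0,"x":-10,"y":0,"z":0,"hand":1},{"ax":0,"ay":0,"az":0,"x":-10,"y":0,"z":0,"hand":1}]'
python3 -m inch '[{"ax":0,"ay":0,"az":0,"x":-10,"y":0,"z":0,"hand":1},{"ax":0,"ay":0,"az":0,"x":-10,"y":0,"z":0,"hand":1},{"ax":0,"ay":0,"az":0,"x":-10,"y":0,"z":0,"hand":1},{"ax":0,"ay":0,"az":0,"x":-10,"y":0,"z":0,"hand":1},{"ax":0,"ay":0,"az":0,"x":-10,"y":0,"z":0,"hand":1}]'
```

```text
time: 40.12
eef_pos: [0.4782, 0.0331, 0.0922]
time: 40.53
eef_pos: [0.4804, 0.0337, 0.0954]
tcp_rot: [0.454, 0.543, -0.542, -0.452]
contact_force: [0.8, -2.0, 1.8]
opening: 0.098
time: 40.95
eef_pos: [0.4873, -0.0043, 0.0953]
tcp_rot: [0.454, 0.543, -0.542, -0.453]
contact_force: [0.8, 2.3, 5.0]
opening: 0.101
time: 41.37
eef_pos: [0.4963, -0.0539, 0.0953]
tcp_rot: [0.454, 0.543, -0.542, -0.453]
contact_force: [0.3, 2.2, 4.8]
opening: 0.098
```

```bash
python3 -m inch '[{"ax":0,"ay":0,"az":0,"x":-4,"y":0,"z":0,"hand":1},{"ax":0,"ay":0,"az":0,"x":-4,"y":0,"z":0,"hand":1},{"ax":0,"ay":0,"az":0,"x":-4,"y":0,"z":0,"hand":1},{"ax":0,"ay":0,"az":0,"x":-3,"y":0,"z":0,"hand":1},{"ax":0,"ay":0,"az":0,"x":0,"y":0,"z":0,"hand":1}]'
python3 -m inch '[{"ax":0,"ay":0,"az":0,"x":-2,"y":0,"z":0,"hand":1},{"ax":0,"ay":0,"az":0,"x":-2,"y":0,"z":0,"hand":1},{"ax":0,"ay":0,"az":0,"x":-1,"y":0,"z":0,"hand":1},{"ax":0,"ay":0,"az":0,"x":0,"y":0,"z":0,"hand":1}]'
```

```text
time: 41.78
eef_pos: [0.499, -0.0688, 0.0953]
tcp_rot: [0.454, 0.543, -0.543, -0.452]
contact_force: [0.7, -0.8, 5.1]
opening: 0.096
time: 42.12
eef_pos: [0.4998, -0.0732, 0.0953]
tcp_rot: [0.454, 0.543, -0.542, -0.453]
contact_force: [1.1, 0.8, 5.8]
opening: 0.097
```

```bash
python3 -m inch '[{"ax":0,"ay":0,"az":0,"x":-2,"y":0,"z":0,"hand":1},{"ax":0,"ay":0,"az":0,"x":-2,"y":0,"z":0,"hand":1},{"ax":0,"ay":0,"az":0,"x":0,"y":0,"z":0,"hand":1}]'
```

```text
time: 42.37
eef_pos: [0.5005, -0.0772, 0.0953]
tcp_rot: [0.454, 0.543, -0.542, -0.452]
contact_force: [0.4, 0.5, 5.9]
opening: 0.1
```

```bash
python3 -m inch '[{"ax":0,"ay":0,"az":0,"x":-2,"y":0,"z":0,"hand":1},{"ax":0,"ay":0,"az":0,"x":-2,"y":0,"z":0,"hand":1},{"ax":0,"ay":0,"az":0,"x":0,"y":0,"z":0,"hand":1}]'|sed -n '2p;4p'
python3 -m inch '[{"ax":0,"ay":0,"az":0,"x":-2,"y":0,"z":0,"hand":1},{"ax":0,"ay":0,"az":0,"x":-2,"y":0,"z":0,"hand":1},{"ax":0,"ay":0,"az":0,"x":0,"y":0,"z":0,"hand":1}]'|sed -n '2p;4p'
```

```text
eef_pos: [0.5012, -0.0812, 0.0953]
contact_force: [1.3, 0.9, 5.6]
eef_pos: [0.5019, -0.0851, 0.0953]
contact_force: [0.6, 1.1, 6.0]
```

```bash
python3 -m inch '[{"ax":0,"ay":0,"az":0,"x":-2,"y":0,"z":0,"hand":1},{"ax":0,"ay":0,"az":0,"x":-2,"y":0,"z":0,"hand":1},{"ax":0,"ay":0,"az":0,"x":0,"y":0,"z":0,"hand":1}]'|sed -n '2p;4p'
```

```text
eef_pos: [0.5026, -0.089, 0.0953]
contact_force: [0.3, 0.4, 5.1]
```

```bash
python3 -m inch '[{"ax":0,"ay":0,"az":0,"x":-2,"y":0,"z":0,"hand":1},{"ax":0,"ay":0,"az":0,"x":-2,"y":0,"z":0,"hand":1},{"ax":0,"ay":0,"az":0,"x":0,"y":0,"z":0,"hand":1}]'|sed -n '2p;4p'
```

```text
eef_pos: [0.5034, -0.093, 0.0953]
contact_force: [0.7, 0.1, 5.8]
```

```bash
python3 -m inch '[{"ax":0,"ay":0,"az":0,"x":-2,"y":0,"z":0,"hand":1},{"ax":0,"ay":0,"az":0,"x":-2,"y":0,"z":0,"hand":1},{"ax":0,"ay":0,"az":0,"x":0,"y":0,"z":0,"hand":1}]'|sed -n '2p;4p'
python3 -m inch '[{"ax":0,"ay":0,"az":0,"x":-2,"y":0,"z":0,"hand":1},{"ax":0,"ay":0,"az":0,"x":-1,"y":0,"z":0,"hand":1},{"ax":0,"ay":0,"az":0,"x":0,"y":0,"z":0,"hand":1}]'|sed -n '2p;4p'
```

```text
eef_pos: [0.5041, -0.0969, 0.0953]
contact_force: [0.7, -0.0, 5.3]
eef_pos: [0.5046, -0.0998, 0.0953]
contact_force: [2.4, 1.4, 5.8]
```

```bash
python3 -m inch '[{"ax":0,"ay":0,"az":0,"x":-2,"y":0,"z":0,"hand":1},{"ax":0,"ay":0,"az":0,"x":-2,"y":0,"z":0,"hand":1},{"ax":0,"ay":0,"az":0,"x":0,"y":0,"z":0,"hand":1}]'|sed -n '2p;4p'
```

```text
eef_pos: [0.5053, -0.1038, 0.0953]
contact_force: [1.6, 0.1, 5.6]
```

```bash
python3 -m inch '[{"ax":0,"ay":0,"az":0,"x":-2,"y":0,"z":0,"hand":1},{"ax":0,"ay":0,"az":0,"x":-1,"y":0,"z":0,"hand":1},{"ax":0,"ay":0,"az":0,"x":0,"y":0,"z":0,"hand":1}]'|sed -n '2p;4p'
```

```text
eef_pos: [0.5059, -0.1067, 0.0954]
contact_force: [0.3, 0.6, 5.8]
```

```bash
python3 -m inch '[{"ax":0,"ay":0,"az":0,"x":-2,"y":0,"z":0,"hand":1},{"ax":0,"ay":0,"az":0,"x":-2,"y":0,"z":0,"hand":1},{"ax":0,"ay":0,"az":0,"x":0,"y":0,"z":0,"hand":1}]'|sed -n '2p;4p'
```

```text
eef_pos: [0.5066, -0.1107, 0.0953]
contact_force: [1.0, 1.5, 5.1]
```

```bash
python3 -m inch '[{"ax":0,"ay":0,"az":0,"x":-2,"y":0,"z":0,"hand":1},{"ax":0,"ay":0,"az":0,"x":-1,"y":0,"z":0,"hand":1},{"ax":0,"ay":0,"az":0,"x":0,"y":0,"z":0,"hand":1}]'|sed -n '2p;4p'
```

```text
eef_pos: [0.5071, -0.1135, 0.0953]
contact_force: [1.6, 1.1, 5.7]
```

```bash
python3 -m inch '[{"ax":0,"ay":0,"az":0,"x":-2,"y":0,"z":0,"hand":1},{"ax":0,"ay":0,"az":0,"x":-1,"y":0,"z":0,"hand":1},{"ax":0,"ay":0,"az":0,"x":0,"y":0,"z":0,"hand":1}]'|sed -n '2p;4p'
```

```text
eef_pos: [0.5075, -0.116, 0.0953]
contact_force: [-0.1, 3.1, 6.2]
```

```bash
python3 -m inch '[{"ax":0,"ay":0,"az":0,"x":-2,"y":0,"z":0,"hand":1},{"ax":0,"ay":0,"az":0,"x":0,"y":0,"z":0,"hand":1},{"ax":0,"ay":0,"az":0,"x":0,"y":0,"z":0,"hand":1}]'|sed -n '2p;4p'
```

```text
eef_pos: [0.5079, -0.118, 0.0953]
contact_force: [1.2, 2.5, 6.6]
```

```bash
python3 -m inch '[{"ax":0,"ay":0,"az":0,"x":-2,"y":0,"z":0,"hand":1},{"ax":0,"ay":0,"az":0,"x":0,"y":0,"z":0,"hand":1},{"ax":0,"ay":0,"az":0,"x":0,"y":0,"z":0,"hand":1}]'|sed -n '2p;4p'
```

```text
eef_pos: [0.5082, -0.1196, 0.0953]
contact_force: [0.6, 4.1, 6.7]
```

```bash
python3 -m inch '[{"ax":0,"ay":0,"az":0,"x":-2,"y":0,"z":0,"hand":1},{"ax":0,"ay":0,"az":0,"x":0,"y":0,"z":0,"hand":1},{"ax":0,"ay":0,"az":0,"x":0,"y":0,"z":0,"hand":1}]'|sed -n '2p;4p'
```

```text
eef_pos: [0.5085, -0.1212, 0.0953]
contact_force: [0.8, 5.4, 7.5]
```

```bash
python3 -m inch '[{"ax":0,"ay":0,"az":0,"x":-2,"y":0,"z":0,"hand":1},{"ax":0,"ay":0,"az":0,"x":-1,"y":0,"z":0,"hand":1},{"ax":0,"ay":0,"az":0,"x":0,"y":0,"z":0,"hand":1},{"ax":0,"ay":0,"az":0,"x":0,"y":0,"z":0,"hand":1},{"ax":0,"ay":0,"az":0,"x":0,"y":0,"z":0,"hand":1}]'|sed -n '2p;4p'
```

```text
eef_pos: [0.5087, -0.123, 0.0953]
contact_force: [-0.4, 7.8, 9.2]
```

```bash
python3 -m inch '[{"ax":0,"ay":0,"az":0,"x":0,"y":0,"z":0,"hand":1},{"ax":0,"ay":0,"az":0,"x":0,"y":0,"z":0,"hand":1},{"ax":0,"ay":0,"az":0,"x":0,"y":0,"z":0,"hand":1}]'|sed -n '2p;4p'
```

```text
eef_pos: [0.5087, -0.123, 0.0953]
contact_force: [-0.1, 8.2, 9.1]
```

```bash
python3 -m inch '[{"ax":0,"ay":0,"az":0,"x":-2,"y":0,"z":0,"hand":1},{"ax":0,"ay":0,"az":0,"x":-1,"y":0,"z":0,"hand":1},{"ax":0,"ay":0,"az":0,"x":0,"y":0,"z":0,"hand":1},{"ax":0,"ay":0,"az":0,"x":0,"y":0,"z":0,"hand":1},{"ax":0,"ay":0,"az":0,"x":0,"y":0,"z":0,"hand":1}]'|sed -n '2p;4p'
```

```text
eef_pos: [0.5092, -0.1254, 0.0953]
contact_force: [0.3, 10.1, 9.3]
```

```bash
python3 -m inch '[{"ax":0,"ay":0,"az":0,"x":3,"y":0,"z":0,"hand":1},{"ax":0,"ay":0,"az":0,"x":6,"y":0,"z":0,"hand":1},{"ax":0,"ay":0,"az":0,"x":8,"y":0,"z":0,"hand":1},{"ax":0,"ay":0,"az":0,"x":8,"y":0,"z":0,"hand":1},{"ax":0,"ay":0,"az":0,"x":8,"y":0,"z":0,"hand":1}]'|sed -n '2p;4p'
python3 -m inch '[{"ax":0,"ay":0,"az":0,"x":5,"y":0,"z":0,"hand":1},{"ax":0,"ay":0,"az":0,"x":2,"y":0,"z":0,"hand":1},{"ax":0,"ay":0,"az":0,"x":0,"y":0,"z":0,"hand":1},{"ax":0,"ay":0,"az":0,"x":0,"y":0,"z":0,"hand":1},{"ax":0,"ay":0,"az":0,"x":0,"y":0,"z":0,"hand":1}]'|sed -n '2p;4p'
python3 -m inch '[{"ax":0,"ay":0,"az":0,"x":0,"y":0,"z":0,"hand":0.2},{"ax":0,"ay":0,"az":0,"x":0,"y":0,"z":0,"hand":0.2},{"ax":0,"ay":0,"az":0,"x":0,"y":0,"z":0,"hand":0.2},{"ax":0,"ay":0,"az":0,"x":0,"y":0,"z":0,"hand":0.2}]' 40
```

```text
eef_pos: [0.5038, -0.0953, 0.0953]
contact_force: [1.9, -0.7, 5.0]
eef_pos: [0.5024, -0.0875, 0.0953]
contact_force: [0.3, 1.1, 7.3]
time: 48.12
eef_pos: [0.5006, -0.0876, 0.0932]
tcp_rot: [-0.452, -0.542, 0.543, 0.454]
contact_force: [0.1, -0.1, -0.4]
opening: 0.401
```

```bash
python3 -m inch '[{"ax":0,"ay":0,"az":0,"x":0,"y":-10,"z":0,"hand":0.2},{"ax":0,"ay":0,"az":0,"x":0,"y":-30,"z":0,"hand":0.2},{"ax":0,"ay":0,"az":0,"x":0,"y":-35,"z":0,"hand":0.2},{"ax":0,"ay":0,"az":0,"x":0,"y":-30,"z":0,"hand":0.2},{"ax":0,"ay":0,"az":0,"x":30,"y":0,"z":0,"hand":0.2}]'|sed -n '2p;4p'
python3 -m inch '[{"ax":0,"ay":0,"az":0,"x":40,"y":0,"z":0,"hand":0.2},{"ax":0,"ay":0,"az":0,"x":40,"y":0,"z":0,"hand":0.2},{"ax":0,"ay":0,"az":0,"x":40,"y":0,"z":0,"hand":0.2},{"ax":0,"ay":0,"az":0,"x":40,"y":0,"z":0,"hand":0.2},{"ax":0,"ay":0,"az":0,"x":40,"y":0,"z":0,"hand":0.2}]'|sed -n '2p;4p'
python3 -m inch '[{"ax":0,"ay":0,"az":0,"x":40,"y":0,"z":0,"hand":0.2},{"ax":0,"ay":0,"az":0,"x":40,"y":0,"z":0,"hand":0.2},{"ax":0,"ay":0,"az":0,"x":40,"y":0,"z":0,"hand":0.2},{"ax":0,"ay":0,"az":0,"x":0,"y":0,"z":0,"hand":0.2},{"ax":0,"ay":0,"az":0,"x":0,"y":0,"z":0,"hand":0.2}]'|sed -n '2p;4p'
python3 - <<'E'
from h import *
d=cam("side"); c=cam("top")
a=cv2.resize(d["img"][80:330,220:420,::-1],None,fx=2,fy=2,interpolation=cv2.INTER_CUBIC); b=cv2.resize(c["img"][150:240,330:430,::-1],None,fx=4,fy=4,interpolation=cv2.INTER_CUBIC)
o=np.zeros((500,800,3),np.uint8); o[:,:400]=a; o[:360,400:]=b; cv2.imwrite("pics/fin.png",o)
E
```

```text
eef_pos: [0.5011, -0.0625, 0.208]
contact_force: [1.4, -0.3, 0.3]
eef_pos: [0.4599, 0.14, 0.2001]
contact_force: [0.5, 0.0, 0.8]
eef_pos: [0.4384, 0.2582, 0.1997]
contact_force: [0.2, -0.5, 0.5]
```

View pics/fin.png

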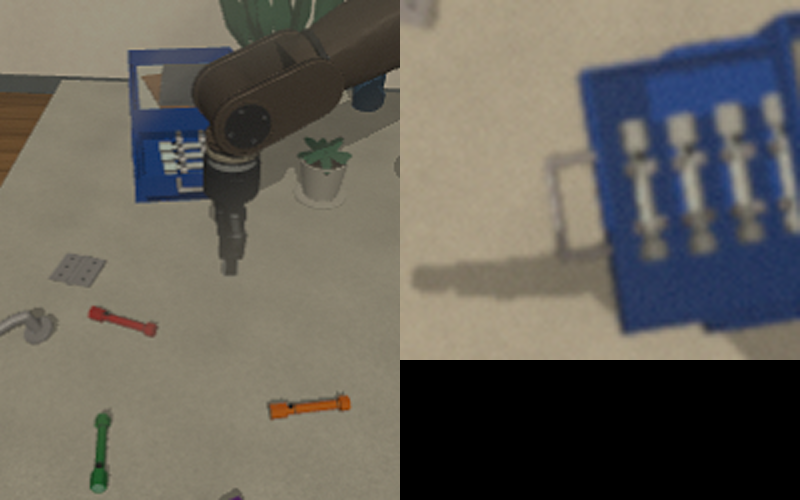

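The tray is in with the bar at right panel (558,208), and all four torches are in clips at x≈645, 692, 740 and 788. No silver torch is left on the sideboard, and the pot, hinge and door handle look unmoved. Handing in.

```bash
python3 -c "
from h import *
st(); print(sign_off())"
```

```text
t 49.47 p [0.4392 0.2561 0.1995] x [-0.179  0.984 -0.   ] y [-0.    -0.001 -1.   ] z [-0.984 -0.179  0.   ] F [ 0.6 -0.3 -0.3] op 0.398
the job is handed in; nothing more can be done
None
```

The job is handed in at about 49 s of robot time. No verdict came back.

- **Tray out:** I drew it to the end stop, where it did not move under a 24 N pull. The bar then measured 326 mm from the upper tray's front, against 320 given.
- **Torches:** I found four silver torches and snapped them into clips 0 to 3. At each press the force rose, then dropped as the torch went in. The third torch sat about 9.5 mm off along its length, so I slid it back 8 mm; a later picture shows it in line with the others.
- **Tight spot:** I felt it start at about 0.06 m drawn out, by my estimate. I pushed gently to about 10 N, which I put at 4 to 5 mm of squeeze, then backed off to about 0.087 m and let go.
- **Last checks:** The final picture shows all four torches in their clips. The pot, hinge, door handle and the coloured look-alikes it takes in look unmoved, and the gripper is clear with no force on it.

**Disagreements and mishaps:**
- The two cameras differed by about 6 mm along the tray's direction. I corrected for this using the measured positions of the handle bar and the first held torch.
- My first grasp of the first torch was about 5 mm too high and had to be redone.
- The squeeze is about 4 mm judged by the force, and about 5.5 mm judged by the distance travelled.

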